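Change over the bottle roller

TASK

The white sample bottle on the bottle roller is done: switch the roller off (turn its dial back to off) before you lift any of the hinged hold-downs, then take that bottle off and lay it down in the blue tray. Lay every pale yellow bottle from the tray on its side on the roller instead, one to a station and centred on its wheels, press all three hold-downs fully shut, also over a station that stays empty, and only then turn the dial clockwise to its green mark again. Leave the other things on the bench where they stand.

Things in the scene. Friction and masses are not known exactly. Their poses are not given: they have to be found in the camera images.
- roller: the bottle roller (roller mixer), a fixed bench machine: white deck 212 x 340 mm, grey drive housing 82 mm high along its far side, three stations side by side 88 mm apart, control pod at its right end. Origin on the bench under the middle of the middle station; x points from the robot side to the drive housing, y to the left along the row of stations, z up
- station_1 (a point): the left station: mid-point of a seated bottle, which lies along x, cap either way; axes as the roller's. It rests between four rubber wheels (26 mm dia, 12 wide, at +-28 mm in x and +-28 mm in y, axles 25 mm below this point). Between front and rear wheels, +-22 mm in x, fingers have room to the deck 37 mm below. Front plate 71 mm to -x (top 13 mm below), housing 70 mm to +x
- holddown_1 (a joint): angle of the left hold-down, an aluminium arm 14 mm wide, 6 thick, hinged along y 82 mm to +x of its station point and 36 mm above it. 0 = shut on its stop (level, its rubber idler 1 mm above a seated bottle); grows as the arm swings up and back, to 1.9; from 1.5 the station is clear from above. Stiff hinge: stays where left (about 0.6 N at the grip moves it)
- holddown_1_grip (a point): centre of the orange grip at the free end of the left hold-down: a crosswise cylinder 18 mm dia and 24 mm long along the roller's y axis, 152 mm from the hinge. At angle q it lies 152*cos(q) mm to the -x side of the hinge and 152*sin(q) mm above it. Pinched by its two ends, it turns between the fingers
- station_2 (a point): the middle station: mid-point of a seated bottle, which lies along x, cap either way; axes as the roller's. It rests between four rubber wheels (26 mm dia, 12 wide, at +-28 mm in x and +-28 mm in y, axles 25 mm below this point). Between front and rear wheels, +-22 mm in x, fingers have room to the deck 37 mm below. Front plate 71 mm to -x (top 13 mm below), housing 70 mm to +x
- holddown_2 (a joint): angle of the middle hold-down, an aluminium arm 14 mm wide, 6 thick, hinged along y 82 mm to +x of its station point and 36 mm above it. 0 = shut on its stop (level, its rubber idler 1 mm above a seated bottle); grows as the arm swings up and back, to 1.9; from 1.5 the station is clear from above. Stiff hinge: stays where left (about 0.6 N at the grip moves it)
- holddown_2_grip (a point): centre of the orange grip at the free end of the middle hold-down: a crosswise cylinder 18 mm dia and 24 mm long along the roller's y axis, 152 mm from the hinge. At angle q it lies 152*cos(q) mm to the -x side of the hinge and 152*sin(q) mm above it. Pinched by its two ends, it turns between the fingers
- station_3 (a point): the right station: mid-point of a seated bottle, which lies along x, cap either way; axes as the roller's. It rests between four rubber wheels (26 mm dia, 12 wide, at +-28 mm in x and +-28 mm in y, axles 25 mm below this point). Between front and rear wheels, +-22 mm in x, fingers have room to the deck 37 mm below. Front plate 71 mm to -x (top 13 mm below), housing 70 mm to +x
- holddown_3 (a joint): angle of the right hold-down, an aluminium arm 14 mm wide, 6 thick, hinged along y 82 mm to +x of its station point and 36 mm above it. 0 = shut on its stop (level, its rubber idler 1 mm above a seated bottle); grows as the arm swings up and back, to 1.9; from 1.5 the station is clear from above. Stiff hinge: stays where left (about 0.6 N at the grip moves it)
- holddown_3_grip (a point): centre of the orange grip at the free end of the right hold-down: a crosswise cylinder 18 mm dia and 24 mm long along the roller's y axis, 152 mm from the hinge. At angle q it lies 152*cos(q) mm to the -x side of the hinge and 152*sin(q) mm above it. Pinched by its two ends, it turns between the fingers
- dial (a joint): angle of the black dial on the control pod, seen from above clockwise positive: 0 = off (white pointer line towards the housing, roller +x), 1.05 (60 degrees) = pointer at the green mark, stop at 1.4. Stays where left, turns at about 0.03 N m
- dial_grip (a point): on the axis of the dial, 8 mm below the top of its grip bar (bar 40 x 11 mm and 18 mm high, the pointer line on top of it), the height at which to pinch it. Its x axis points along the bar to the pointer end, so it turns with the dial
- tray: blue spill tray, fixed, 276 x 152 mm, floor 4 mm thick, rim 4 mm wide and 16 mm high. Two lands across it (centred at x = -50 and +50 mm, 32 mm wide and 12 mm high, a round ridge on each up to 17 mm above the bench) part three troughs 68 mm wide at x = -100, 0 and +100 mm, one bottle each, lying along y. Origin under its centre; its x is the long side, away from the robot
- bottle_1: closed plastic sample bottle, pale yellow with a blue cap (a settled sample), 49 mm dia and 98 mm long (86 mm of it the body, the rest cap), 75 to 155 g; lies on its side in a trough of the tray, across the tray, and rolls if touched off-centre. Origin at the centre of its bottom, z along its axis to the cap. May be absent (None)
- bottle_1_mid (a point): point on the axis of bottle_1, 45 mm from its bottom: where to grip it across its diameter, and the point that belongs at a station point. None if the bottle is absent
- bottle_2: closed plastic sample bottle, pale yellow with a blue cap (a settled sample), 49 mm dia and 98 mm long (86 mm of it the body, the rest cap), 75 to 155 g; lies on its side in a trough of the tray, across the tray, and rolls if touched off-centre. Origin at the centre of its bottom, z along its axis to the cap. May be absent (None)
- bottle_2_mid (a point): point on the axis of bottle_2, 45 mm from its bottom: where to grip it across its diameter, and the point that belongs at a station point. None if the bottle is absent
- bottle_3: closed plastic sample bottle, pale yellow with a blue cap (a settled sample), 49 mm dia and 98 mm long (86 mm of it the body, the rest cap), 75 to 155 g; lies on its side in a trough of the tray, across the tray, and rolls if touched off-centre. Origin at the centre of its bottom, z along its axis to the cap. May be absent (None)
- bottle_3_mid (a point): point on the axis of bottle_3, 45 mm from its bottom: where to grip it across its diameter, and the point that belongs at a station point. None if the bottle is absent
- bottle_4: the finished sample: a bottle of the same size and weight, white with a white cap, always there; starts seated in the middle station under its shut hold-down. Origin at the centre of its bottom, z along its axis to the cap
- bottle_4_mid (a point): point on the axis of bottle_4, 45 mm from its bottom: where to grip it; 24.5 mm above the tray's floor when it lies there
- dropper_bottle_a: amber dropper bottle, 33 mm dia, 94 mm high, the nearer of two behind the roller, bystander; origin at the centre of its underside
- beaker: small glass beaker, 59 mm dia, 71 mm high, bystander; origin at the centre of its underside
- marker: marker pen, 128 mm long, 13 mm thick, bystander; origin at the centre of its underside

How it is judged (in metres and radians):
On the way, in this order (a step that is already met when the one before it is completed fails the run):
1. the dial is turned back to off (value of joint dial below 0.15 rad), for 0.2 s.
2. the finished bottle lies in the tray, every settled bottle lies on the wheels of a station of its own and all three hold-downs are shut (x of bottle_4_mid in the frame of tray between -0.13 and 0.13 m and y of bottle_4_mid in the frame of tray between -0.05 and 0.05 m and z of bottle_4_mid in the frame of tray between 0.02 and 0.038 m and angle between bottle_4's own z axis and vertical between 1.4 and 1.74 rad and ((x of bottle_1_mid in the frame of station_1 between -0.015 and 0.015 m and y of bottle_1_mid in the frame of station_1 between -0.007 and 0.007 m and z of bottle_1_mid in the frame of station_1 between -0.005 and 0.005 m and angle between the z axis of bottle_1 and the x axis of station_1, either way round below 0.12 rad) or (x of bottle_1_mid in the frame of station_2 between -0.015 and 0.015 m and y of bottle_1_mid in the frame of station_2 between -0.007 and 0.007 m and z of bottle_1_mid in the frame of station_2 between -0.005 and 0.005 m and angle between the z axis of bottle_1 and the x axis of station_2, either way round below 0.12 rad) or (x of bottle_1_mid in the frame of station_3 between -0.015 and 0.015 m and y of bottle_1_mid in the frame of station_3 between -0.007 and 0.007 m and z of bottle_1_mid in the frame of station_3 between -0.005 and 0.005 m and angle between the z axis of bottle_1 and the x axis of station_3, either way round below 0.12 rad)) and ((x of bottle_2_mid in the frame of station_1 between -0.015 and 0.015 m and y of bottle_2_mid in the frame of station_1 between -0.007 and 0.007 m and z of bottle_2_mid in the frame of station_1 between -0.005 and 0.005 m and angle between the z axis of bottle_2 and the x axis of station_1, either way round below 0.12 rad) or (x of bottle_2_mid in the frame of station_2 between -0.015 and 0.015 m and y of bottle_2_mid in the frame of station_2 between -0.007 and 0.007 m and z of bottle_2_mid in the frame of station_2 between -0.005 and 0.005 m and angle between the z axis of bottle_2 and the x axis of station_2, either way round below 0.12 rad) or (x of bottle_2_mid in the frame of station_3 between -0.015 and 0.015 m and y of bottle_2_mid in the frame of station_3 between -0.007 and 0.007 m and z of bottle_2_mid in the frame of station_3 between -0.005 and 0.005 m and angle between the z axis of bottle_2 and the x axis of station_3, either way round below 0.12 rad)) and ((x of bottle_3_mid in the frame of station_1 between -0.015 and 0.015 m and y of bottle_3_mid in the frame of station_1 between -0.007 and 0.007 m and z of bottle_3_mid in the frame of station_1 between -0.005 and 0.005 m and angle between the z axis of bottle_3 and the x axis of station_1, either way round below 0.12 rad) or (x of bottle_3_mid in the frame of station_2 between -0.015 and 0.015 m and y of bottle_3_mid in the frame of station_2 between -0.007 and 0.007 m and z of bottle_3_mid in the frame of station_2 between -0.005 and 0.005 m and angle between the z axis of bottle_3 and the x axis of station_2, either way round below 0.12 rad) or (x of bottle_3_mid in the frame of station_3 between -0.015 and 0.015 m and y of bottle_3_mid in the frame of station_3 between -0.007 and 0.007 m and z of bottle_3_mid in the frame of station_3 between -0.005 and 0.005 m and angle between the z axis of bottle_3 and the x axis of station_3, either way round below 0.12 rad)) and value of joint each of holddown_1, holddown_2, holddown_3 below 0.06 rad), for 0.2 s.
3. the dial is turned to the green mark (value of joint dial between 0.89 and 1.21 rad), for 0.2 s.
At the end, for the whole second after the job is handed in: White bottle lies at rest on the tray floor; each yellow bottle lies at rest in a station: mid-point within 15 mm along, 7 mm across, 5 mm in height of the station point, axis within 0.12 rad of its x; all hold-downs below 0.06 rad; dial within 0.16 rad of the green mark (1.05) (all of step 2 and all of step 3 and linear speed of each of bottle_1, bottle_2, bottle_3, bottle_4 below 0.03 m/s); the robot touches nothing.
It fails at once if a hold-down is lifted (over 0.6 rad) while the dial is not at off (over 0.35 rad) (value of joint dial above 0.35 rad and value of joint any of holddown_1, holddown_2, holddown_3 above 0.6 rad).
It fails at once if a bystander (front dropper bottle, beaker, marker) is moved by more than 40 mm (distance of any of dropper_bottle_a, beaker, marker from where it was at the start of the episode above 0.04 m).
Of bottle_1, bottle_2, bottle_3 only 2 to 3 are there at a start; the rules pass over those that are not, and their reading is None.
At some moment in a run one of bottle_1, bottle_2, bottle_3 may be knocked a few centimetres aside while the robot is not near it.
It also fails if it takes over 210 s, if anything falls off the work surface, if the arm or the gripper's body presses on something with over 40 N, if the wrist force passes 120 N, or if a joint passes its speed limit or range.

ROBOT

A 7-joint arm with a two-finger parallel gripper is mounted at the origin on a cart in front of the work surface, level with it; the furniture and walls round the work are solid. World frame = base frame: x ahead of the robot, y to its left, z up, the work surface at z = 0. Lengths are in m, angles in degrees, forces in N, time in s.
With the tool pointing down it reaches from about 0.425 to 0.975 m from the base axis. Payload 16.7 kg.
Tool frame: the origin (TCP) lies at the very end of the fingers, on their centre line; the grasp point (between the pads) lies 19 mm behind it (env.tcp_to_grasp is the distance from the TCP to the grasp point, in m); z points along the fingers, y is the line along which they close (so a half turn about z gives the same grasp; the last joint's range is limited). The gripper opens to 85 mm and grips with 20 to 120 N. Pads are 22 mm wide; open, the fingers measure 114 mm over their backs; the gripper's body (76 mm by 85 mm) begins 54 mm behind the grasp point. The pads swing forward as they close: fully open they stand 13 mm farther back than shut.
Start: joints at [66.091, 24.414, 4.234, 92.017, -1.954, 63.644, -3.845], TCP at [0.179, -0.651, 0.231] pointing down, gripper open.
Joint ranges: [-163.25, 163.25], [-28.42, 122.38], [-70.27, 78.77], [12.13, 141.07], [-58.53, 238.53], [9.26, 117.41], [-156.51, 156.51]. Speed limits (degrees/s): [108.29, 108.29, 136.94, 136.94, 172.46, 172.46, 172.46].

INTERFACE

Orientations are given as a 3x3 rotation matrix whose columns are the frame's x, y, z axes.
In Python, from station import telemetry, camera, workorder, env gives the robot as it stands.
- The arm moves only by the tool carry_out, never from a script. Its argument "deltas" is a list of rows, each a list of 7 numbers: the turn, a rotation vector about the tool's x, y, z in degrees, then the shift along the tool's x, y, z in cm, then the opening, from 0 (shut) to 1 (fully open). A call has 1 to 8 rows; each row shifts and turns the commanded pose from where the row before left it, along the tool's axes as they then stand; what a row does not reach is not made up. A row lasts 1/8 s, in which the tool goes at most 62.5 mm and 10.7 degrees, less where a joint would pass 70% of its speed; a pose out of reach is approached as far as the arm can. A call is refused whole if a number of a shift passes 6.25 or a number of a turn 10.7, either way. A call with a gripper value outside its range is refused whole. The fingers move at their own pace and stop on an object; "squeeze" is the grip in N (left out, the last holds). Time passes only in rows, so rows that do not move let the fingers close. It gives the time, the measured TCP pose, the force, the opening and the grip force at its end, in the units of the state.
- telemetry.get_obs(): the state, without advancing time (a new reading comes with each control period).
- camera(name): name is "side" or "top"; returns a dict with "pixels" (400x640x3 uint8, blue, green, red), "depth" (400x640 float32, m along the optical axis (not along the pixel's ray), 0 where there is no reading), "K" (3x3 intrinsics, pixels), "T" (4x4, takes a point from camera to world coordinates). Camera axes: x right, y down, z forward; pixel columns grow to the right and rows downward; lengths in m; the calibration is good to about 2 mm. A picture is of the moment at which its call begins.
- workorder.sign_off(): hands the job in; it is judged then, once.
The state is a dict: "time": time; "qpos": joint angles; "qd": joint speeds; "joint_torque": joint torques, N m; "eef_pos": TCP position; "tcp_rot": TCP orientation; "ft_force": force on the tool from outside, world axes, zero at the start; "moment": the same for the moment, N m; "width": opening from 0.0 (shut) to 1.0 (fully open); "finger_force": force on a finger pad.
Only numpy, scipy, OpenCV 4.12 (cv2) and the standard library are available. Lean on these libraries where they do the work, as an engineer would, in place of code of your own. Each camera call takes 0.05 s, during which the arm holds its last target. There are 200 camera calls.

## Working session

There is one attempt and no reset: what is moved stays moved. The work goes in short steps, Python scripts to look and compute and a tool call to move; the robot and the scene stay as the last step left them, time stands still between calls to the robot, and variables do not carry over. Pictures are saved under pics/ and viewed, at most 14 in all, crops included, and the job is handed in when it is done.

Besides the shell and the picture viewer there is one more tool, called after ">>>" by a JSON object that holds its "api" and its "payload", one argument or row to a line. carry_out: Moves the arm, as the interface text tells. Its arguments: {"type":"object","properties":{"deltas":{"type":"array","items":{"type":"array","items":{"type":"number"}}},"squeeze":{"type":"number"}},"required":["deltas"]}

```bash
mkdir -p pics; ls
python3 - <<'E'
from station import telemetry, camera, env
import cv2, numpy as np
o=telemetry.get_obs()
print({k:(np.round(v,3).tolist()) for k,v in o.items()}, env.tcp_to_grasp)
for n in("top","side"):
    c=camera(n); np.savez(n+'.npz',**c); cv2.imwrite(f'pics/{n}0.png',c['pixels']); print(n,c['K'],np.round(c['T'],3))
E
```

```text
pics
{'time': 0.0, 'qpos': [66.09, 24.45, 4.232, 92.055, -1.953, 63.645, -3.845], 'qd': [-0.103, 0.014, 0.025, 0.04, -0.02, 0.044, 0.081], 'joint_torque': [-0.002, -94.985, 3.76, -46.353, 0.019, 0.01, 0.0], 'eef_pos': [0.178, -0.651, 0.231], 'tcp_rot': [[0.964, 0.265, -0.0], [0.265, -0.964, 0.001], [-0.0, -0.001, -1.0]], 'ft_force': [0.679, -0.311, -0.204], 'moment': [0.024, 0.002, -0.018], 'finger_force': 0.0, 'width': 0.999} 0.0187
top [[487.98544017   0.         325.09515858]
 [  0.         487.98544017 198.30027647]
 [  0.           0.           1.        ]] [[ 0.108 -0.974  0.2    0.34 ]
 [-0.994 -0.106  0.024 -0.08 ]
 [-0.002 -0.201 -0.98   1.354]
 [ 0.     0.     0.     1.   ]]
side [[437.27147737   0.         313.48866709]
 [  0.         437.27147737 205.62562362]
 [  0.           0.           1.        ]] [[ 0.971 -0.105  0.217  0.345]
 [-0.241 -0.467  0.851 -1.033]
 [ 0.012 -0.878 -0.479  0.622]
 [ 0.     0.     0.     1.   ]]
```

View pics/top0.png

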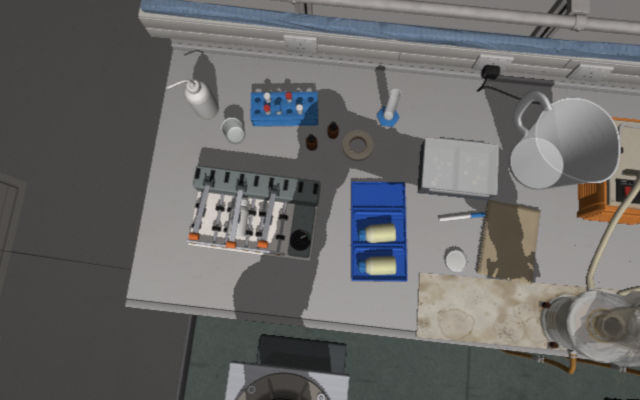

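View pics/side0.png

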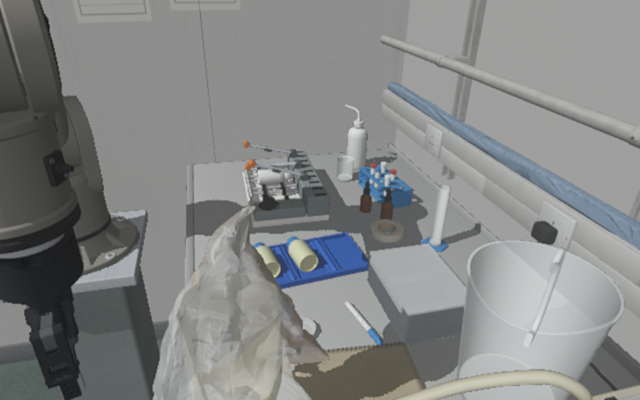

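The top view shows the roller around (250,215) with the dial at (300,240). The blue tray is at (378,230), with yellow bottles at (380,234) and (380,265) and its far trough empty. The orange grips are at (193,237), (231,244) and (262,244). The side view shows one hold-down raised, with its grip at (245,143).

```bash
cat > h.py <<'E'
import cv2, numpy as np
from station import telemetry, camera
def snap(n,save=None):
    c=camera(n)
    if save: cv2.imwrite(save,c['pixels'])
    return c
def cloud(c):
    h,w=c['depth'].shape; u,v=np.meshgrid(np.arange(w),np.arange(h)); d=c['depth']
    K=c['K']; P=np.stack([(u-K[0,2])/K[0,0]*d,(v-K[1,2])/K[1,1]*d,d],-1)
    return P@c['T'][:3,:3].T+c['T'][:3,3]
def mask(c,lo,hi): return cv2.inRange(cv2.cvtColor(c['pixels'],cv2.COLOR_BGR2HSV),np.array(lo),np.array(hi))
ORANGE=((5,170,120),(17,255,255)); YEL=((18,30,110),(35,160,255)); BLUE=((105,120,50),(125,255,255))
def blobs(m,amin=15):
    n,l,s,ce=cv2.connectedComponentsWithStats(m)
    return [(l==i,s[i],ce[i]) for i in range(1,n) if s[i][4]>=amin]
def ray(c,uv,z):
    d=c['T'][:3,:3]@np.linalg.solve(c['K'],[uv[0],uv[1],1]); o=c['T'][:3,3]
    return o+d*(z-o[2])/d[2]
E
python3 - <<'E'
from h import *
for n in("top","side"):
    c=np.load(n+'.npz'); c={k:c[k] for k in c}; P=cloud(c)
    for nm,m in (("or",ORANGE),("ye",YEL)):
        for b,s,ce in blobs(mask(c,*m)):
            q=P[b]; q=q[(c['depth'][b]>0)]
            if len(q)==0: continue
            md=np.median(q,0)
            if abs(md[1])>.75 : continue
            print(n,nm,s,np.round(ce,1),'med',np.round(md,4),'min',np.round(q.min(0),3),'max',np.round(q.max(0),3))
    if n=='top':
        for b,s,ce in blobs(mask(c,*BLUE),800):
            q=P[b]; z=q[:,2]
            print('blue',s,np.round(ce,1),np.round(np.median(q,0),3))
            r=q[(z<.03)&(z>.0)]
            (x,y),(w,h),a=cv2.minAreaRect(r[:,:2].astype(np.float32)*1000); print(x,y,w,h,a,np.percentile(r[:,2],[2,50,98]))
        # roller: points above the table in the area
        sel=(np.arange(640)[None,:]>180)&(np.arange(640)[None,:]<325)&(np.arange(400)[:,None]>160)&(np.arange(400)[:,None]<270)
        q=P[sel]; 
        for lo,hi in((.075,.09),(.02,.13)):
            r=q[(q[:,2]>lo)&(q[:,2]<hi)]
            print('roller',lo,cv2.minAreaRect(r[:,:2].astype(np.float32)*1000),len(r))
        print(np.histogram(q[:,2],bins=np.arange(-.01,.26,.01)))
im=cv2.imread('pics/top0.png')[160:275,175:330]
im2=cv2.imread('pics/side0.png')[120:240,225:345]
cv2.imwrite('pics/crop0.png',np.hstack([cv2.resize(im,(440,400),interpolation=2),cv2.resize(im2,(360,400),interpolation=2)]))
E
```

```text
top or [582 185   2  12  23] [582.5 190.3] med [ 0.7036 -0.7445  0.0501] min [ 0.687 -0.747  0.045] max [ 0.72  -0.742  0.055]
top or [189 234   9   6  42] [193.2 236.3] med [0.4555 0.2685 0.1411] min [0.45  0.257 0.135] max [0.462 0.278 0.146]
top or [227 242   8   5  36] [230.3 244.2] med [0.4494 0.1811 0.1027] min [0.444 0.17  0.098] max [0.455 0.19  0.109]
top or [258 242   9   5  42] [262.1 244. ] med [0.4541 0.0924 0.1509] min [0.449 0.082 0.144] max [0.46  0.103 0.155]
top ye [588 180  52 108 610] [610.1 234. ] med [ 0.5648 -0.7334  0.1914] min [ 0.436 -0.811  0.145] max [ 0.691 -0.705  0.247]
top ye [517 208  23  49 737] [528.6 229.1] med [ 0.5928 -0.6158  0.0112] min [ 0.513 -0.647  0.003] max [ 0.646 -0.582  0.022]
top ye [366 226  30  17 405] [380.7 234. ] med [ 0.5249 -0.2067  0.0498] min [ 0.502 -0.245  0.031] max [ 0.551 -0.167  0.061]
top ye [478 227  20  48 431] [487.  253.3] med [ 0.5092 -0.5027  0.0108] min [ 0.452 -0.532  0.002] max [ 0.581 -0.482  0.02 ]
top ye [367 259  29  16 395] [381.  266.6] med [ 0.4382 -0.2142  0.0504] min [ 0.418 -0.252  0.033] max [ 0.462
[... 1983 characters left out ...]
.0507] min [ 0.378 -0.7    0.006] max [ 0.469 -0.187  0.388]
side ye [270 282   6   9  23] [272.1 285.5] med [ 0.3871 -0.7235  0.3705] min [ 0.385 -0.73   0.368] max [ 0.389 -0.718  0.374]
side ye [317 347  52  26 569] [337.7 358. ] med [ 0.5252 -0.5069  0.011 ] min [ 0.421 -0.773  0.008] max [ 0.588 -0.485  0.321]
side ye [295 371  17   7  84] [302.2 374.2] med [ 0.4578 -0.5277  0.0112] min [ 0.447 -0.537 -0.   ] max [ 0.474 -0.517  0.013]
side ye [286 373   8   6  21] [290.  375.2] med [ 0.4382 -0.5247  0.0121] min [ 0.432 -0.532  0.009] max [ 0.442 -0.517  0.014]
side ye [360 379  66  21 517] [400.4 391. ] med [ 0.6079 -0.5981  0.0111] min [ 0.527 -0.73   0.007] max [ 0.648 -0.579  0.19 ]
```

View pics/crop0.png

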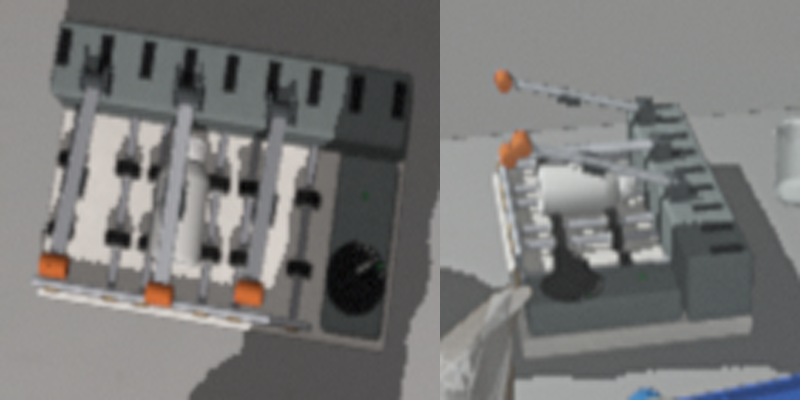

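The crops show hold-downs 1 and 3 ajar, with grips at (53,266) and (250,292) in the top crop. The middle one is shut over the white bottle. The dial pointer runs from (355,277) to (378,260). There are only two yellow bottles. One last measurement: roller pose, dial, bottle axes and obstacles.

```bash
cat >> h.py <<'E'
from scipy.optimize import least_squares
def bottle(c,b,P,z0=None,r=.0245):
    q=P[b&(c['depth']>0)]; m=np.median(q,0); q=q[(np.abs(q-m).max(1)<.07)&(q[:,2]>.03)]
    m=q.mean(0)
    def f(p):
        d=np.array([np.cos(p[1]),np.sin(p[1])]); n=np.array([-d[1],d[0]])
        return np.hypot((q[:,:2]-m[:2])@n-p[0],q[:,2]-p[2])-r
    best=min((least_squares(f,[0,a,m[2]-.02],loss='soft_l1',f_scale=.002) for a in(0,1.57)),key=lambda s:s.cost)
    p=best.x; d=np.array([np.cos(p[1]),np.sin(p[1])]); n=np.array([-d[1],d[0]])
    t=(q[:,:2]-m[:2])@d; lo,hi=np.percentile(t,[1,99])
    C=m[:2]+n*p[0]
    return dict(axis=np.degrees(p[1])%180,z=p[2],e_lo=C+d*lo,e_hi=C+d*hi,len=hi-lo,rms=np.std(f(p)))
E
python3 - <<'E'
from h import *
c=np.load('top.npz'); c={k:c[k] for k in c}; P=cloud(c)
for b,s,ce in blobs(mask(c,*YEL),300):
    if 360<ce[0]<400: print({k:np.round(v,4) for k,v in bottle(c,b,P).items()})
# dial / pod
sel=np.zeros((400,640),bool); sel[222:258,286:318]=1
g=cv2.cvtColor(c['pixels'],cv2.COLOR_BGR2GRAY)
q=P[sel]; print('pod z',np.histogram(q[:,2],bins=np.arange(0,.14,.005)))
for z0,z1 in((.05,.075),(.075,.12),(.085,.12)):
    r=q[(q[:,2]>z0)&(q[:,2]<z1)]; 
    if len(r): print(z0,len(r),r.mean(0),cv2.minAreaRect(r[:,:2].astype(np.float32)*1000))
bl=sel&(g<35); ys,xs=np.nonzero(bl); print('black',cv2.minEnclosingCircle(np.stack([xs,ys],1).astype(np.float32)),len(xs))
print(np.round(P[bl].mean(0),4))
print(g[228:252,288:314])
# housing front
S=np.zeros((400,640),bool); S[160:270,185:325]=1
for x in (.02,.05,.137,.225):
    r=P[S&(abs(P[...,1]-x)<.008)&(P[...,2]>.07)&(P[...,2]<.09)]; r=r[r[:,0]>.55]; print('housing',x,r[:,0].min(),r[:,0].max())
# white bottle
w=S&(g>170)&(P[...,2]>.06)&(P[...,2]<.095)&(abs(P[...,1]-.18)<.03)
r=P[w]; print('white',len(r),r.min(0),r.max(0))
# heights on path
for x0 in np.arange(.1,.7,.1):
    print(round(x0,1),[ (lambda a: round(float(a.max()),2) if len(a) else None)(P[(P[...,0]>x0)&(P[...,0]<x0+.1)&(P[...,1]>y0)&(P[...,1]<y0+.1)][:,2]) for y0 in np.arange(-.7,.1,.1)])
E
```

```text
{'axis': np.float64(100.9731), 'z': np.float64(0.0283), 'e_lo': array([ 0.5371, -0.2407]), 'e_hi': array([ 0.5233, -0.1694]), 'len': np.float64(0.0727), 'rms': np.float64(0.0027)}
{'axis': np.float64(96.8036), 'z': np.float64(0.0285), 'e_lo': array([ 0.4387, -0.1777]), 'e_hi': array([ 0.4473, -0.2502]), 'len': np.float64(0.0729), 'rms': np.float64(0.0026)}
pod z (array([ 81,   8,   4,  63, 137,  26,   6,   4,  28, 181, 330,  63,  36,
        50,   3,  26,  37,   2,   0,   0,   0,   0,   0,   0,   0,   0,
         0,   0]), array([0.   , 0.005, 0.01 , 0.015, 0.02 , 0.025, 0.03 , 0.035, 0.04 ,
       0.045, 0.05 , 0.055, 0.06 , 0.065, 0.07 , 0.075, 0.08 , 0.085,
       0.09 , 0.095, 0.1  , 0.105, 0.11 , 0.115, 0.12 , 0.125, 0.13 ,
       0.135, 0.14 ]))
0.05 482 [0.48894213 0.00605967 0.05532025] ((490.45806884765625, 6.507730484008789), (56.29804611206055, 94.2647705078125), 89.31098175048828)
0.075 65 [0.48544588 0.00662806 0.08052626] ((485.8410339355469, 6.857867240905762), (11.42103099822998, 38.61334991455078), 34.29654312133789)
0.085 2 [0.48099803 0.00865146 0.08599513] ((480.9
[... 2692 characters left out ...]
  63  63  61  62  59  62  58  58  59  58  60  60  61  63  63
   62  63  58  66  87  91  81  82]]
housing 0.02 0.5855322859379479 0.6467020437405104
housing 0.05 0.5870285656758749 0.6486272492959576
housing 0.137 0.5883522397965668 0.6504494894631596
housing 0.225 0.5906625381097947 0.6531319913676
white 98 [0.47909354 0.16015232 0.06925095] [0.57372485 0.17404134 0.09452231]
0.1 [0.27, -0.78, -0.78, -0.78, -0.78, 0.01, 0.03, 0.03]
0.2 [0.43, 0.02, 0.02, 0.02, 0.01, 0.01, 0.01, 0.01]
0.3 [0.42, 0.02, 0.02, 0.02, 0.01, 0.02, 1.35, 0.01]
0.4 [0.34, 0.02, 0.02, 0.02, 0.06, 0.06, 0.08, 0.15]
0.5 [0.02, 0.02, 0.02, 0.02, 0.06, 0.06, 0.09, 0.13]
0.6 [0.24, 0.25, 0.09, 0.09, 0.02, 0.03, 0.09, 0.11]
```

The two yellow bottles measure as sound: axis height 28.4 mm, expected 28.5. Poses from these measurements:

| Item | x, y (m) | Other |
|---|---|---|
| Roller | | yaw about -1.4° |
| Station 1 | (.522,.267) | |
| Station 2 | (.520,.179) | |
| Station 3 | (.518,.091) | |
| Dial axis | (.486,.007) | bar top z about .0825, pointer about 54° |

I'm swinging over now.

>>> {"api": "carry_out", "payload": {
  "deltas": [
    [0,0,-5,5.8,-1.5,0,1],
    [0,0,-5,5.7,-1.5,0,1],
    [0,0,-5,5.6,-1.5,0,1],
    [0,0,-5,5.5,-1.5,0,1],
    [0,0,-5,5.4,-1.5,0,1],
    [0,0,-5,5.3,-1.5,0,1],
    [0,0,-5,5.2,-1.5,0,1],
    [0,0,-5,5.1,-1.5,0,1]
  ],
  "squeeze": 40
}}

```text
time: 1.1
eef_pos: [0.4765, -0.3216, 0.2311]
tcp_rot: [[0.566, 0.824, -0.0], [0.824, -0.566, 0.0], [0.0, -0.0, -1.0]]
ft_force: [0.2, -0.6, 0.6]
width: 1.002
finger_force: 0.0
```

```bash
cat >> h.py <<'E'
R2=lambda a:np.array([[np.cos(a),-np.sin(a)],[np.sin(a),np.cos(a)]])
def st():
    o=telemetry.get_obs(); R=np.array(o['tcp_rot']); return np.array(o['eef_pos']),np.degrees(np.arctan2(R[1,0],R[0,0])),o
def plan(wps,start=None):
    """waypoints (x,y,z,yaw deg): rows to type, tool down, shift in tool axes before the turn"""
    p,yaw,o=st(); print('at',np.round(p*1000,1),'yaw',round(yaw,2),'t',round(o['time'],2),'j7',np.round(o['qpos'][6]),'F',np.round(o['ft_force'],1),'w',round(o['width'],3),'tilt',np.round(np.array(o['tcp_rot'])[:2,2],3))
    if start is not None: p,yaw=np.array(start[:3]),start[3]
    p=p.copy()
    for w in wps:
        d=np.array(w[:3])-p; dy=(w[3]-yaw+180)%360-180
        n=max(1,int(np.ceil(max(np.linalg.norm(d)/.06,abs(dy)/10)))); rows=[]
        y0=yaw
        for i in range(n):
            ty=y0+dy*(i+1)/n; tp=p+(np.array(w[:3])-p)/(n-i); a=np.radians(yaw)
            v=tp-p; s=np.array([v[0]*np.cos(a)+v[1]*np.sin(a),v[0]*np.sin(a)-v[1]*np.cos(a),-v[2]])*100
            s=np.round(s,2); t=round(-(ty-yaw),1)
            rows.append([0,0,t,*s.tolist()]); yaw-=t
            p=p+np.array([s[0]*np.cos(a)+s[1]*np.sin(a),s[0]*np.sin(a)-s[1]*np.cos(a),-s[2]])/100
        print('->',w); [print('  ',r) for r in rows]
E
python3 -c "
from h import *
plan([(.4858,.0069,.20,124.3),(.4858,.0069,.10,124.3),(.4858,.0069,.057,124.3)])"
```

```text
at [ 476.5 -321.6  231.1] yaw 55.52 t 1.1 j7 -11.0 F [ 0.2 -0.6  0.6] w 1.002 tilt [-0.  0.]
-> (0.4858, 0.0069, 0.2, 124.3)
   [0, 0, np.float64(-9.8), 3.94, -2.55, 0.44]
   [0, 0, np.float64(-9.9), 4.32, -1.84, 0.44]
   [0, 0, np.float64(-9.8), 4.57, -1.07, 0.45]
   [0, 0, np.float64(-9.8), 4.69, -0.27, 0.44]
   [0, 0, np.float64(-9.8), 4.66, 0.53, 0.45]
   [0, 0, np.float64(-9.9), 4.51, 1.31, 0.44]
   [0, 0, np.float64(-9.8), 4.21, 2.07, 0.45]
-> (0.4858, 0.0069, 0.1, 124.3)
   [0, 0, np.float64(0.0), 0.0, 0.0, 5.0]
   [0, 0, np.float64(0.0), 0.0, 0.0, 5.0]
-> (0.4858, 0.0069, 0.057, 124.3)
   [0, 0, np.float64(0.0), 0.0, 0.0, 4.3]
```

>>> {"api": "carry_out", "payload": {
  "deltas": [
    [0,0,-9.8,3.94,-2.55,0.44,0.6],
    [0,0,-9.9,4.32,-1.84,0.44,0.6],
    [0,0,-9.8,4.57,-1.07,0.45,0.6],
    [0,0,-9.8,4.69,-0.27,0.44,0.6],
    [0,0,-9.8,4.66,0.53,0.45,0.6],
    [0,0,-9.9,4.51,1.31,0.44,0.6],
    [0,0,-9.8,4.21,2.07,0.45,0.6],
    [0,0,0,0,0,5,0.6]
  ]
}}

```text
time: 2.1
eef_pos: [0.4883, 0.0086, 0.152]
tcp_rot: [[-0.567, 0.824, 0.006], [0.824, 0.567, 0.001], [-0.003, 0.006, -1.0]]
ft_force: [1.5, -1.4, -0.9]
width: 0.598
finger_force: 0.0
```

>>> {"api": "carry_out", "payload": {
  "deltas": [
    [0,0,0,0,0,0,0.5],
    [0,0,0,0,0,0,0.5]
  ]
}}

```text
time: 2.35
eef_pos: [0.4865, 0.0046, 0.1513]
tcp_rot: [[-0.56, 0.828, 0.0], [0.828, 0.56, 0.0], [-0.0, 0.0, -1.0]]
ft_force: [-0.0, 0.5, 0.9]
width: 0.499
finger_force: 0.0
```

```bash
python3 -c "
from h import *
plan([(.4858,.0069,.11,124.3),(.4858,.0069,.057,124.3)])
c=snap('side')
im=c['pixels'][100:260,180:360]; cv2.imwrite('pics/s1.png',cv2.resize(im,(720,640)[:2] if 0 else (675,600),interpolation=2))"
```

```text
at [486.5   4.6 151.3] yaw 124.08 t 2.35 j7 15.0 F [-0.   0.5  0.9] w 0.499 tilt [0. 0.]
-> (0.4858, 0.0069, 0.11, 124.3)
   [0, 0, np.float64(-0.2), 0.23, 0.07, 4.13]
-> (0.4858, 0.0069, 0.057, 124.3)
   [0, 0, np.float64(-0.0), -0.0, -0.0, 5.3]
```

View pics/s1.png

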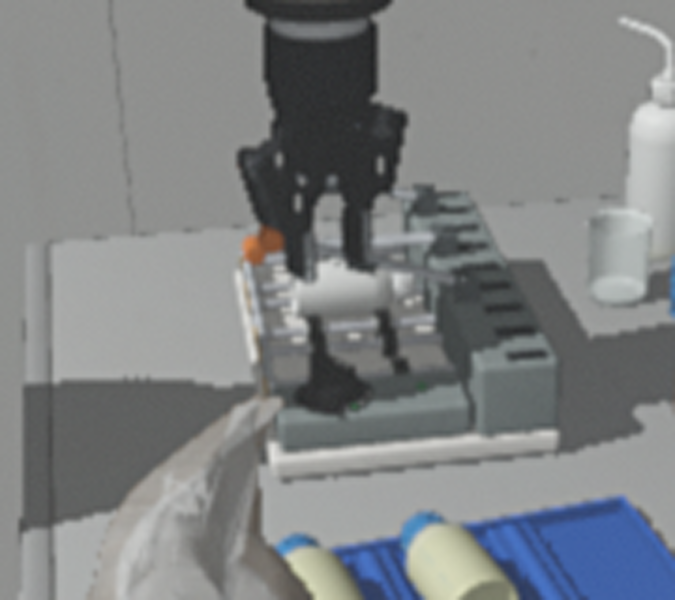

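The gripper hangs above the dial, with its tips at (300,275) and (360,265) and the dial at (330,385). Going down to pinch it.

>>> {"api": "carry_out", "payload": {
  "deltas": [
    [0,0,-0.2,0.23,0.07,4.1,0.5],
    [0,0,0,0,0,3,0.5],
    [0,0,0,0,0,2.2,0.5],
    [0,0,0,0,0,0,0.5]
  ]
}}

```text
time: 2.9
eef_pos: [0.4855, 0.0068, 0.0574]
tcp_rot: [[-0.563, 0.826, -0.001], [0.826, 0.563, -0.0], [0.0, -0.001, -1.0]]
ft_force: [0.8, 0.1, 1.3]
width: 0.499
finger_force: 0.0
```

>>> {"api": "carry_out", "payload": {
  "deltas": [
    [0,0,0,0,0,0,0.2],
    [0,0,0,0,0,0,0],
    [0,0,0,0,0,0,0],
    [0,0,0,0,0,0,0],
    [0,0,0,0,0,0,0]
  ],
  "squeeze": 30
}}

```text
time: 3.52
eef_pos: [0.487, 0.0077, 0.0589]
tcp_rot: [[-0.564, 0.826, 0.003], [0.826, 0.564, 0.001], [-0.001, 0.003, -1.0]]
ft_force: [5.3, 4.4, -12.7]
width: 0.409
finger_force: 30.8
```

The fingers stopped at 35 mm, so they have caught the skirt and not the 11 mm bar. I'll open, rise 9 mm and pinch again.

>>> {"api": "carry_out", "payload": {
  "deltas": [
    [0,0,0,0,0,0,0.55],
    [0,0,0,0,0,0,0.55],
    [0,0,0,0,0,-0.9,0.5],
    [0,0,0,0,0,0,0.5]
  ]
}}

```text
time: 4.03
eef_pos: [0.486, 0.0073, 0.0673]
tcp_rot: [[-0.564, 0.826, 0.001], [0.826, 0.564, -0.0], [-0.001, 0.001, -1.0]]
ft_force: [0.0, -0.0, 1.3]
width: 0.501
finger_force: 0.0
```

>>> {"api": "carry_out", "payload": {
  "deltas": [
    [0,0,0,0,0,0,0.2],
    [0,0,0,0,0,0,0],
    [0,0,0,0,0,0,0],
    [0,0,0,0,0,0,0],
    [0,0,0,0,0,0,0]
  ]
}}

```text
time: 4.65
eef_pos: [0.4868, 0.0081, 0.0666]
tcp_rot: [[-0.564, 0.825, 0.002], [0.825, 0.564, 0.001], [-0.0, 0.003, -1.0]]
ft_force: [5.2, 2.6, -0.1]
width: 0.116
finger_force: 35.2
```

Now 10 mm, so that is the bar. Turning it counter-clockwise.

>>> {"api": "carry_out", "payload": {
  "deltas": [
    [0,0,-7,0,0,0,0],
    [0,0,-7,0,0,0,0],
    [0,0,-7,0,0,0,0],
    [0,0,-7,0,0,0,0],
    [0,0,-7,0,0,0,0],
    [0,0,-7,0,0,0,0],
    [0,0,-7,0,0,0,0],
    [0,0,-6,0,0,0,0]
  ]
}}

```text
time: 5.65
eef_pos: [0.4873, 0.009, 0.0666]
tcp_rot: [[-1.0, 0.007, 0.004], [0.007, 1.0, 0.003], [-0.004, 0.003, -1.0]]
ft_force: [9.5, 8.0, -5.7]
width: 0.12
finger_force: 34.7
```

>>> {"api": "carry_out", "payload": {
  "deltas": [
    [0,0,0,0,0,0,0],
    [0,0,0,0,0,0,0.4],
    [0,0,0,0,0,0,0.4],
    [0,0,0,0,0,-5,0.4],
    [0,0,0,0,0,-5,0.4],
    [0,0,0,0,0,0,0.4]
  ]
}}

```text
time: 6.4
eef_pos: [0.487, 0.0073, 0.1692]
tcp_rot: [[-1.0, 0.012, 0.005], [0.012, 1.0, -0.001], [-0.005, -0.001, -1.0]]
ft_force: [-0.3, -0.8, -1.3]
width: 0.397
finger_force: 0.0
```

```bash
python3 -c "
from h import *
g=(.4494,.181); 
plan([(g[0],g[1],.17,178.6),(g[0],g[1],.10,178.6),(g[0],g[1],.079,178.6)])
c=snap('top'); P=cloud(c)
im=c['pixels'][160:275,175:330]; cv2.imwrite('pics/t1.png',cv2.resize(im,(620,460),interpolation=2))"
```

```text
at [487.    7.3 169.2] yaw 179.31 t 6.4 j7 66.0 F [-0.3 -0.8 -1.3] w 0.397 tilt [ 0.005 -0.001]
-> (0.4494, 0.181, 0.17, 178.6)
   [0, 0, np.float64(0.2), 1.32, 5.78, -0.03]
   [0, 0, np.float64(0.3), 1.35, 5.77, -0.02]
   [0, 0, np.float64(0.2), 1.37, 5.76, -0.03]
-> (0.4494, 0.181, 0.1, 178.6)
   [0, 0, np.float64(0.0), 0.0, -0.0, 3.5]
   [0, 0, np.float64(0.0), 0.0, -0.0, 3.5]
-> (0.4494, 0.181, 0.079, 178.6)
   [0, 0, np.float64(0.0), 0.0, -0.0, 2.1]
```

View pics/t1.png

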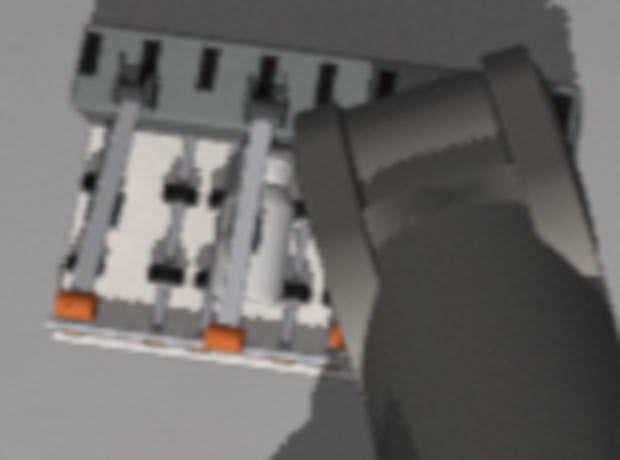

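The arm hides the dial in this view, while grip 2 shows at (225,338). I'll go above grip 2 and check the dial from there.

>>> {"api": "carry_out", "payload": {
  "deltas": [
    [0,0,0.2,1.3,5.8,0,0.5],
    [0,0,0.3,1.35,5.8,0,0.5],
    [0,0,0.2,1.35,5.75,0,0.5],
    [0,0,0,0,0,3,0.5],
    [0,0,0,0,0,0,0.5]
  ]
}}

```text
time: 7.08
eef_pos: [0.4462, 0.181, 0.1339]
tcp_rot: [[-1.0, 0.022, -0.005], [0.022, 1.0, -0.001], [0.005, -0.001, -1.0]]
ft_force: [0.0, -0.4, 0.5]
width: 0.5
finger_force: 0.0
```

```bash
python3 -c "
from h import *
g=(.4494,.181)
plan([(g[0],g[1],.10,178.6),(g[0],g[1],.079,178.6)])
c=snap('top'); P=cloud(c)
S=np.zeros((400,640),bool); S[222:258,286:318]=1
r=P[S&(P[...,2]>.075)&(P[...,2]<.09)]; print(len(r),r.mean(0),cv2.minAreaRect(r[:,:2].astype(np.float32)*1000))
s=snap('side'); a=cv2.resize(c['pixels'][200:270,240:330],(514,400),interpolation=2); b=cv2.resize(s['pixels'][130:240,230:310],(280,400),interpolation=2)
cv2.imwrite('pics/t2.png',np.hstack([a,b]))"
```

```text
at [446.2 181.  133.9] yaw 178.74 t 7.08 j7 39.0 F [ 0.  -0.4  0.5] w 0.5 tilt [-0.005 -0.001]
-> (0.4494, 0.181, 0.1, 178.6)
   [0, 0, np.float64(0.1), -0.32, 0.01, 3.39]
-> (0.4494, 0.181, 0.079, 178.6)
   [0, 0, np.float64(0.0), 0.0, -0.0, 2.1]
64 [0.48523363 0.0065417  0.08056043] ((486.10382080078125, 6.534584045410156), (11.091912269592285, 40.0543212890625), 89.12976837158203)
```

View pics/t2.png

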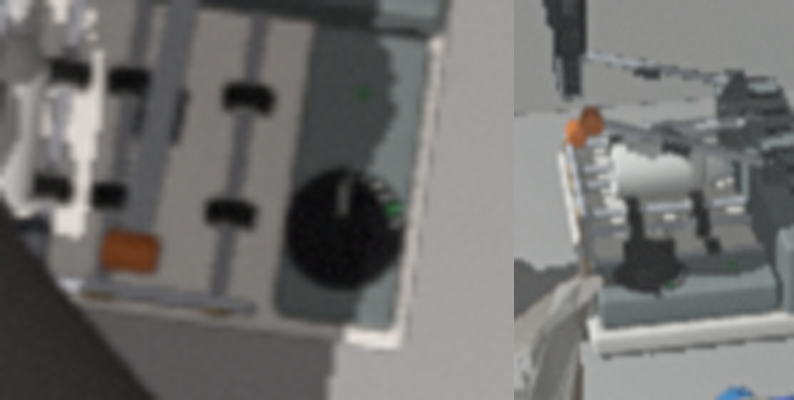

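The pointer at (343,195) now lies towards the housing, and the bar axis at -0.9° means the dial is off. Next is lifting the middle hold-down.

>>> {"api": "carry_out", "payload": {
  "deltas": [
    [0,0,0.1,-0.35,0,3.4,0.5],
    [0,0,0,0,0,2.1,0.5],
    [0,0,0,0,0,0,0.3],
    [0,0,0,0,0,0,0],
    [0,0,0,0,0,0,0],
    [0,0,0,0,0,0,0]
  ],
  "squeeze": 25
}}

```text
time: 7.92
eef_pos: [0.4515, 0.182, 0.0826]
tcp_rot: [[-1.0, 0.026, 0.0], [0.026, 1.0, 0.001], [-0.0, 0.001, -1.0]]
ft_force: [-5.1, 5.5, -2.7]
width: 0.273
finger_force: 28.1
```

>>> {"api": "carry_out", "payload": {
  "deltas": [
    [0,0,0,-0.3,0,-3.0,0],
    [0,0,0,-0.9,0,-2.9,0],
    [0,0,0,-1.45,0,-2.65,0],
    [0,0,0,-1.95,0,-2.3,0],
    [0,0,0,-2.4,0,-1.9,0],
    [0,0,0,-2.7,0,-1.4,0],
    [0,0,0,-2.9,0,-0.8,0],
    [0,0,0,-3.0,0,-0.2,0]
  ]
}}

```text
time: 8.93
eef_pos: [0.6085, 0.178, 0.2356]
tcp_rot: [[-1.0, 0.025, 0.002], [0.025, 1.0, 0.002], [-0.002, 0.002, -1.0]]
ft_force: [-2.2, 7.6, -4.2]
width: 0.277
finger_force: 25.5
```

>>> {"api": "carry_out", "payload": {
  "deltas": [
    [0,0,0,-1.5,0,0.1,0],
    [0,0,0,0,0,0,0],
    [0,0,0,0,0,0,0.5],
    [0,0,0,0,0,0,0.5],
    [0,0,0,0,0,-4,0.5]
  ]
}}

```text
time: 9.55
eef_pos: [0.6213, 0.1756, 0.2701]
tcp_rot: [[-1.0, 0.026, -0.005], [0.026, 1.0, -0.001], [0.004, -0.002, -1.0]]
ft_force: [0.8, 0.3, -0.0]
width: 0.501
finger_force: 0.0
```

```bash
python3 -c "
from h import *
g=(.4619,.0926)
plan([(.60,.15,.29,178.6),(g[0],g[1],.20,178.6)])
c=snap('side'); P=cloud(c)
for n in('side','top'):
  c=snap(n); P=cloud(c)
  for b,s,ce in blobs(mask(c,*ORANGE),8):
    q=P[b]; print(n,ce.round(),np.median(q,0).round(4),q.min(0).round(3),q.max(0).round(3),len(q)) if abs(np.median(q,0)[1]-.18)<.15 else 0
"
```

```text
at [621.3 175.6 270.1] yaw 178.52 t 9.55 j7 50.0 F [ 0.8  0.3 -0. ] w 0.501 tilt [-0.005 -0.001]
-> (0.6, 0.15, 0.29, 178.6)
   [0, 0, np.float64(-0.1), 2.06, -2.62, -1.99]
-> (0.4619, 0.0926, 0.2, 178.6)
   [0, 0, np.float64(0.0), 4.56, -2.02, 3.0]
   [0, 0, np.float64(0.0), 4.56, -2.02, 3.0]
   [0, 0, np.float64(0.0), 4.55, -2.03, 3.0]
top [193. 236.] [0.4557 0.2674 0.1416] [0.45  0.257 0.137] [0.462 0.278 0.145] 42
```

Middle hold-down is up, and its grip is clear of the fingers. Next is hold-down 3, which is ajar at about 0.32 rad with its grip near (.456,.092,.146).

>>> {"api": "carry_out", "payload": {
  "deltas": [
    [0,0,0,0,0,-2,0.5],
    [0,0,0,5.5,-2.8,0.5,0.5],
    [0,0,0,5.5,-2.8,3,0.5],
    [0,0,0,5.3,-2.8,3,0.5],
    [0,0,0,0,0,3,0.5],
    [0,0,0,0,0,0,0.5]
  ]
}}

```text
time: 10.45
eef_pos: [0.4652, 0.1007, 0.201]
tcp_rot: [[-1.0, 0.026, -0.002], [0.026, 1.0, -0.001], [0.002, -0.001, -1.0]]
ft_force: [-0.0, 0.5, 0.5]
width: 0.499
finger_force: 0.0
```

```bash
python3 -c "
from h import *
plan([(.4557,.0922,.127,178.6)])
c=snap('side'); P=cloud(c)
for b,s,ce in blobs(mask(c,*ORANGE),5):
    q=P[b]; print(ce.round(),np.median(q,0).round(4),q.min(0).round(3),q.max(0).round(3),len(q))
cv2.imwrite('pics/s3.png',cv2.resize(c['pixels'][100:260,180:360],(675,600),interpolation=2))
"
```

```text
at [465.2 100.7 201. ] yaw 178.52 t 10.45 j7 56.0 F [-0.   0.5  0.5] w 0.499 tilt [-0.002 -0.001]
-> (0.4557, 0.0922, 0.127, 178.6)
   [0, 0, np.float64(-0.0), 0.47, -0.44, 3.7]
   [0, 0, np.float64(-0.1), 0.46, -0.43, 3.7]
```

View pics/s3.png

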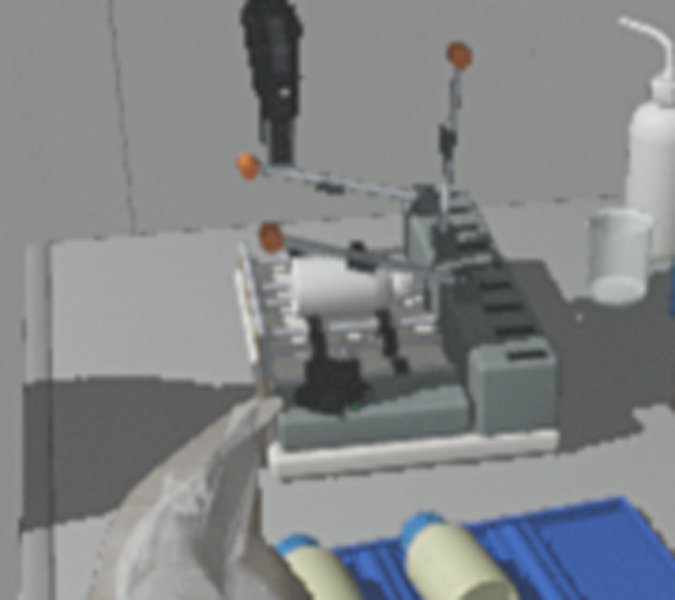

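The middle hold-down stands upright, with its grip at (459,53). Hold-down 3's grip is at (272,238). I'll pinch and raise it.

>>> {"api": "carry_out", "payload": {
  "deltas": [
    [0,0,0,0.47,-0.44,3.7,0.5],
    [0,0,0,0.46,-0.43,3.7,0.5],
    [0,0,0,0,0,0,0.3],
    [0,0,0,0,0,0,0],
    [0,0,0,0,0,0,0],
    [0,0,0,0,0,0,0]
  ]
}}

```text
time: 11.25
eef_pos: [0.4572, 0.0939, 0.1294]
tcp_rot: [[-1.0, 0.025, 0.001], [0.025, 1.0, 0.0], [-0.001, 0.0, -1.0]]
ft_force: [-5.6, 3.0, -0.5]
width: 0.275
finger_force: 27.0
```

>>> {"api": "carry_out", "payload": {
  "deltas": [
    [0,0,0,-1.2,0,-2.75,0],
    [0,0,0,-1.75,0,-2.45,0],
    [0,0,0,-2.2,0,-2.1,0],
    [0,0,0,-2.6,0,-1.6,0],
    [0,0,0,-2.85,0,-1.05,0],
    [0,0,0,-3.0,0,-0.45,0],
    [0,0,0,-2.7,0,0.1,0],
    [0,0,0,0,0,0,0]
  ]
}}

```text
time: 12.25
eef_pos: [0.6223, 0.09, 0.2337]
tcp_rot: [[-1.0, 0.025, 0.004], [0.026, 1.0, 0.003], [-0.004, 0.003, -1.0]]
ft_force: [0.7, -0.3, 9.0]
width: 0.274
finger_force: 26.9
```

>>> {"api": "carry_out", "payload": {
  "deltas": [
    [0,0,0,0,0,0,0.5],
    [0,0,0,0,0,0,0.5],
    [0,0,0,0,0,-4,0.5],
    [0,0,0,0,0,-3,0.7],
    [0,0,0,0,0,0,0.75]
  ]
}}

```text
time: 12.88
eef_pos: [0.6203, 0.0892, 0.3035]
tcp_rot: [[-1.0, 0.025, 0.004], [0.025, 1.0, 0.0], [-0.004, 0.001, -1.0]]
ft_force: [0.6, 0.3, 0.1]
width: 0.75
finger_force: 0.0
```

```bash
python3 -c "
from h import *
plan([(.52,.178,.29,178.6),(.52,.179,.12,178.6),(.52,.179,.048,178.6)])
c=snap('side')
cv2.imwrite('pics/s4.png',cv2.resize(c['pixels'][100:260,180:360],(675,600),interpolation=2))
"
```

```text
at [620.3  89.2 303.5] yaw 178.54 t 12.88 j7 59.0 F [0.6 0.3 0.1] w 0.75 tilt [0.004 0.   ]
-> (0.52, 0.178, 0.29, 178.6)
   [0, 0, np.float64(-0.0), 3.42, 2.87, 0.45]
   [0, 0, np.float64(-0.0), 3.41, 2.87, 0.45]
   [0, 0, np.float64(-0.1), 3.42, 2.88, 0.45]
-> (0.52, 0.179, 0.12, 178.6)
   [0, 0, np.float64(0.0), 0.0, 0.03, 5.67]
   [0, 0, np.float64(0.0), 0.0, 0.03, 5.67]
   [0, 0, np.float64(0.0), 0.0, 0.04, 5.66]
-> (0.52, 0.179, 0.048, 178.6)
   [0, 0, np.float64(0.0), 0.0, -0.0, 3.6]
   [0, 0, np.float64(0.0), 0.0, -0.0, 3.6]
```

View pics/s4.png

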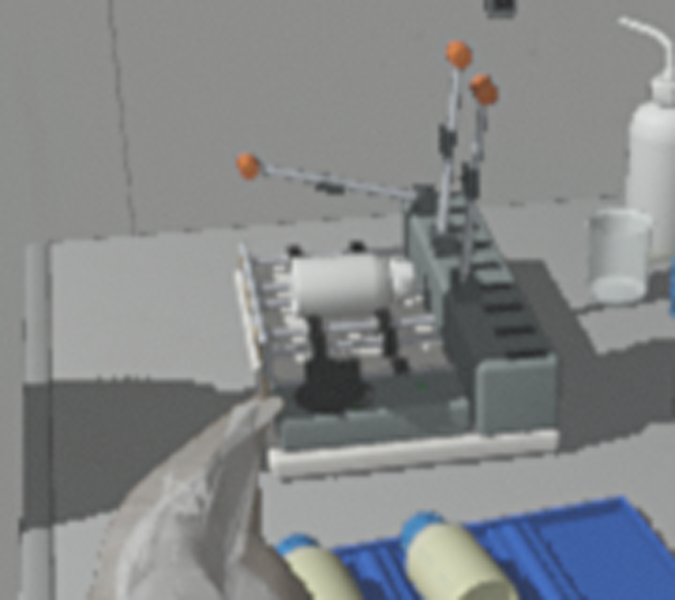

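Both hold-downs are up, with grips at (459,53) and (485,90). The white bottle lies at (340,285) with its cap towards the housing. I'll grip it.

>>> {"api": "carry_out", "payload": {
  "deltas": [
    [0,0,0,3.42,2.87,0.45,0.75],
    [0,0,0,3.41,2.87,0.45,0.75],
    [0,0,0,3.42,2.9,0.45,0.75],
    [0,0,0,0,0,5.6,0.75],
    [0,0,0,0,0,5.6,0.75],
    [0,0,0,0,0,2.8,0.75],
    [0,0,0,0,0,0,0.75]
  ]
}}

```text
time: 13.8
eef_pos: [0.5177, 0.1772, 0.145]
tcp_rot: [[-1.0, 0.025, -0.004], [0.025, 1.0, -0.001], [0.004, -0.001, -1.0]]
ft_force: [0.2, 0.7, 1.6]
width: 0.753
finger_force: 0.0
```

```bash
python3 -c "
from h import *
plan([(.52,.179,.048,178.6)])
c=snap('side'); g=c['pixels']
"
```

```text
at [517.7 177.2 145. ] yaw 178.58 t 13.8 j7 42.0 F [0.2 0.7 1.6] w 0.753 tilt [-0.004 -0.001]
-> (0.52, 0.179, 0.048, 178.6)
   [0, 0, np.float64(-0.0), -0.11, 0.09, 4.85]
   [0, 0, np.float64(-0.0), -0.12, 0.1, 4.85]
```

>>> {"api": "carry_out", "payload": {
  "deltas": [
    [0,0,0,-0.1,0.1,4.8,0.75],
    [0,0,0,-0.1,0.1,3,0.75],
    [0,0,0,0,0,2,0.75],
    [0,0,0,0,0,0,0.6],
    [0,0,0,0,0,0,0.4],
    [0,0,0,0,0,0,0.4],
    [0,0,0,0,0,0,0.4],
    [0,0,0,0,0,0,0.4]
  ]
}}

```text
time: 14.85
eef_pos: [0.522, 0.1801, 0.0498]
tcp_rot: [[-1.0, 0.025, 0.002], [0.025, 1.0, 0.001], [-0.002, 0.001, -1.0]]
ft_force: [1.3, 3.7, 6.5]
width: 0.563
finger_force: 28.1
```

>>> {"api": "carry_out", "payload": {
  "deltas": [
    [0,0,0,0,0,-2,0.4],
    [0,0,0,0,0,-5,0.4],
    [0,0,0,0.5,-1,-5,0.4],
    [0,0,0,1,-5,-2,0.4],
    [0,0,0,0.5,-6,0,0.4],
    [0,0,0,0,-6,0,0.4],
    [0,0,0,0,-3,0,0.4],
    [0,0,0,0,0,0,0.4]
  ]
}}

```text
time: 15.85
eef_pos: [0.4955, -0.0323, 0.1898]
tcp_rot: [[-1.0, 0.03, -0.0], [0.03, 1.0, -0.001], [0.0, -0.001, -1.0]]
ft_force: [-0.0, 0.4, -0.0]
width: 0.562
finger_force: 27.5
```

```bash
python3 -c "
from h import *
plan([(.640,-.1925,.15,96.1)])
"
```

```text
at [495.5 -32.3 189.8] yaw 178.3 t 15.85 j7 70.0 F [-0.   0.4 -0. ] w 0.562 tilt [-0.    -0.001]
-> (0.64, -0.1925, 0.15, 96.1)
   [0, 0, np.float64(9.1), -1.66, -1.73, 0.44]
   [0, 0, np.float64(9.2), -1.91, -1.45, 0.44]
   [0, 0, np.float64(9.1), -2.12, -1.12, 0.44]
   [0, 0, np.float64(9.1), -2.27, -0.78, 0.44]
   [0, 0, np.float64(9.2), -2.36, -0.41, 0.44]
   [0, 0, np.float64(9.1), -2.39, -0.02, 0.44]
   [0, 0, np.float64(9.1), -2.37, 0.36, 0.45]
   [0, 0, np.float64(9.2), -2.28, 0.72, 0.44]
   [0, 0, np.float64(9.1), -2.14, 1.09, 0.45]
```

>>> {"api": "carry_out", "payload": {
  "deltas": [
    [0,0,9.1,-1.66,-1.73,0.4,0.4],
    [0,0,9.2,-1.91,-1.45,0.4,0.4],
    [0,0,9.1,-2.12,-1.12,0.4,0.4],
    [0,0,9.1,-2.27,-0.78,0.4,0.4],
    [0,0,9.2,-2.36,-0.41,0.4,0.4],
    [0,0,9.1,-2.39,0,0.4,0.4],
    [0,0,9.1,-2.37,0.36,0.4,0.4],
    [0,0,9.2,-2.28,0.72,0.4,0.4]
  ]
}}

```text
time: 16.85
eef_pos: [0.6259, -0.1704, 0.1577]
tcp_rot: [[-0.263, 0.965, 0.0], [0.965, 0.263, 0.001], [0.001, 0.001, -1.0]]
ft_force: [-0.0, 0.8, -1.1]
width: 0.558
finger_force: 27.5
```

>>> {"api": "carry_out", "payload": {
  "deltas": [
    [0,0,9.1,-2.14,1.1,0.4,0.4],
    [0,0,0,0,0,2,0.4],
    [0,0,0,0,0,0,0.4]
  ]
}}

```text
time: 17.23
eef_pos: [0.6402, -0.1873, 0.1315]
tcp_rot: [[-0.114, 0.993, -0.003], [0.993, 0.114, 0.002], [0.002, -0.003, -1.0]]
ft_force: [0.0, 0.3, -0.6]
width: 0.564
finger_force: 27.5
```

```bash
python3 -c "
from h import *
plan([(.640,-.1925,.06,96.1),(.640,-.1925,.017,96.1)])
c=snap('top'); P=cloud(c)
for b,s,ce in blobs(mask(c,*YEL),100):
    if 340<ce[0]<420: print(ce,{k:np.round(v,4) for k,v in bottle(c,b,P).items()})
s=snap('side'); cv2.imwrite('pics/s5.png',np.hstack([cv2.resize(c['pixels'][160:300,320:440],(360,420)),cv2.resize(s['pixels'][180:320,230:380],(440,420))]))
"
```

```text
at [ 640.2 -187.3  131.5] yaw 96.54 t 17.23 j7 5.0 F [ 0.   0.3 -0.6] w 0.564 tilt [-0.003  0.002]
-> (0.64, -0.1925, 0.06, 96.1)
   [0, 0, np.float64(0.2), -0.26, -0.04, 3.57]
   [0, 0, np.float64(0.2), -0.25, -0.04, 3.58]
-> (0.64, -0.1925, 0.017, 96.1)
   [0, 0, np.float64(0.0), -0.0, 0.0, 4.3]h.py:22: RuntimeWarning: Mean of empty slice.
  m=q.mean(0)
  ret = um.true_divide(
Traceback (most recent call last):
  File "h.py", line 26, in bottle
    best=min((least_squares(f,[0,a,m[2]-.02],loss='soft_l1',f_scale=.002) for a in(0,1.57)),key=lambda s:s.cost)
  File "h.py", line 26, in <genexpr>
    best=min((least_squares(f,[0,a,m[2]-.02],loss='soft_l1',f_scale=.002) for a in(0,1.57)),key=lambda s:s.cost)
              ~~~~~~~~~~~~~^^^^^^^^^^^^^^^^^^^^^^^^^^^^^^^^^^^^^^^^^^^^^^
ValueError: Initial guess is outside of provided bounds
```

The arm hides the tray from above and the empty mask broke the script. The width still shows the bottle held, so I'll lower it into the far trough.

>>> {"api": "carry_out", "payload": {
  "deltas": [
    [0,0,0.2,-0.25,0,3.6,0.4],
    [0,0,0.2,-0.25,0,3.6,0.4],
    [0,0,0,0,0,2.5,0.4],
    [0,0,0,0,0,1.2,0.4],
    [0,0,0,0,0,0.5,0.4],
    [0,0,0,0,0,0,0.4]
  ]
}}

```text
time: 18.02
eef_pos: [0.6425, -0.1939, 0.02]
tcp_rot: [[-0.104, 0.995, 0.001], [0.995, 0.104, -0.0], [-0.0, 0.001, -1.0]]
ft_force: [0.2, 0.2, -0.5]
width: 0.564
finger_force: 27.5
```

>>> {"api": "carry_out", "payload": {
  "deltas": [
    [0,0,0,0,0,0.3,0.4],
    [0,0,0,0,0,0,0.4],
    [0,0,0,0,0,0,0.6],
    [0,0,0,0,0,0,0.66],
    [0,0,0,0,0,0,0.66],
    [0,0,0,0,0,-3,0.66],
    [0,0,0,0,0,-5,0.75],
    [0,0,0,0,0,-5,0.75]
  ]
}}

```text
time: 19.02
eef_pos: [0.6417, -0.194, 0.1471]
tcp_rot: [[-0.104, 0.995, -0.001], [0.995, 0.104, 0.0], [0.001, -0.001, -1.0]]
ft_force: [0.6, 0.2, 1.0]
width: 0.749
finger_force: 0.0
```

>>> {"api": "carry_out", "payload": {
  "deltas": [
    [0,0,0,5,4,-4,0.75],
    [0,0,0,6,0,0,0.75],
    [0,0,0,6,0,0,0.75],
    [0,0,0,6,0,0,0.75],
    [0,0,0,0,0,0,0.75]
  ]
}}

```text
time: 19.65
eef_pos: [0.6511, 0.0359, 0.1795]
tcp_rot: [[-0.111, 0.994, 0.0], [0.994, 0.111, 0.002], [0.002, 0.0, -1.0]]
ft_force: [0.2, -0.8, 0.1]
width: 0.75
finger_force: 0.0
```

```bash
python3 -c "
from h import *
c=snap('top'); s=snap('side'); cv2.imwrite('pics/s5.png',np.hstack([cv2.resize(c['pixels'][160:300,320:440],(360,420)),cv2.resize(s['pixels'][180:320,230:380],(440,420))])); P=cloud(c)
p,y,o=st();print(p,y)
for b,s,ce in blobs(mask(c,*YEL),150):
    if 340<ce[0]<420: print(ce,{k:np.round(v,4) for k,v in bottle(c,b,P).items()})
g=cv2.cvtColor(c['pixels'],cv2.COLOR_BGR2HSV); w=(g[...,1]<60)&(g[...,2]>140)&(abs(P[...,0]-.64)<.06)&(abs(P[...,1]+.19)<.07)&(P[...,2]>.03)&(P[...,2]<.07); print(w.sum())
if w.sum()>50: print({k:np.round(v,4) for k,v in bottle(c,w,P).items()})
"
```

```text
[0.6518766  0.0300213  0.17902875] 96.02444952556593h.py:22: RuntimeWarning: Mean of empty slice.
  m=q.mean(0)
  ret = um.true_divide(
Traceback (most recent call last):
  File "h.py", line 26, in bottle
    best=min((least_squares(f,[0,a,m[2]-.02],loss='soft_l1',f_scale=.002) for a in(0,1.57)),key=lambda s:s.cost)
  File "h.py", line 26, in <genexpr>
    best=min((least_squares(f,[0,a,m[2]-.02],loss='soft_l1',f_scale=.002) for a in(0,1.57)),key=lambda s:s.cost)
              ~~~~~~~~~~~~~^^^^^^^^^^^^^^^^^^^^^^^^^^^^^^^^^^^^^^^^^^^^^^
ValueError: Initial guess is outside of provided bounds
```

View pics/s5.png

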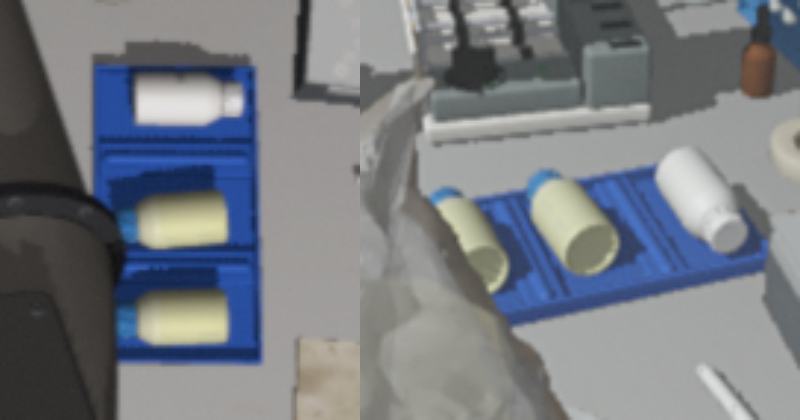

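The white bottle lies in the far trough, at (190,98) in the left view. The yellow bottles are at (185,220) and (185,317). I'll measure them again, this time skipping the arm.

```bash
cat >> h.py <<'E'
def yellows(c):
    P=cloud(c); R=[]
    for b,s,ce in blobs(mask(c,*YEL),100):
        m=np.median(P[b],0)
        if .3<m[0]<.75 and -.32<m[1]<.35 and .02<m[2]<.12:
            r=bottle(c,b,P); R.append(r); print(ce.round(),{k:np.round(v,4) for k,v in r.items()})
E
python3 -c "
from h import *
yellows(snap('top'))
plan([(.5295,-.20,.15,98),(.5295,-.20,.06,98)])
"
```

```text
[381. 234.] {'axis': np.float64(100.3384), 'z': np.float64(0.0286), 'e_lo': array([ 0.5375, -0.2408]), 'e_hi': array([ 0.5244, -0.1693]), 'len': np.float64(0.0727), 'rms': np.float64(0.0027)}
[381. 266.] {'axis': np.float64(96.1297), 'z': np.float64(0.0287), 'e_lo': array([ 0.4394, -0.1775]), 'e_hi': array([ 0.4472, -0.25  ]), 'len': np.float64(0.0728), 'rms': np.float64(0.0027)}
at [652.   28.8 178.9] yaw 95.92 t 19.8 j7 -15.0 F [-0.3 -0.5  0.4] w 0.751 tilt [-0. -0.]
-> (0.5295, -0.2, 0.15, 98)
   [0, 0, np.float64(-0.4), -4.3, -2.91, 0.58]
   [0, 0, np.float64(-0.4), -4.28, -2.94, 0.58]
   [0, 0, np.float64(-0.4), -4.26, -2.97, 0.58]
   [0, 0, np.float64(-0.5), -4.23, -3.0, 0.58]
   [0, 0, np.float64(-0.4), -4.21, -3.03, 0.57]
-> (0.5295, -0.2, 0.06, 98)
   [0, 0, np.float64(0.0), 0.0, 0.0, 4.5]
   [0, 0, np.float64(0.0), 0.0, 0.0, 4.5]
```

>>> {"api": "carry_out", "payload": {
  "deltas": [
    [0,0,-0.4,-4.3,-2.9,0.6,0.72],
    [0,0,-0.4,-4.3,-2.95,0.6,0.72],
    [0,0,-0.4,-4.25,-2.95,0.6,0.72],
    [0,0,-0.5,-4.25,-3.0,0.6,0.72],
    [0,0,-1.4,-4.2,-3.05,0.6,0.72],
    [0,0,-1,0,0,4,0.72],
    [0,0,0,0,0,2,0.72],
    [0,0,0,0,0,0,0.72]
  ]
}}

```text
time: 20.8
eef_pos: [0.5289, -0.1992, 0.0879]
tcp_rot: [[-0.174, 0.985, -0.002], [0.985, 0.174, 0.001], [0.002, -0.002, -1.0]]
ft_force: [-0.3, -0.3, -0.2]
width: 0.718
finger_force: 0.0
```

```bash
python3 -c "
from h import *
plan([(.5295,-.20,.04,100),(.5295,-.20,.015,100)])
"
```

```text
at [ 528.9 -199.2   87.9] yaw 100.03 t 20.8 j7 10.0 F [-0.3 -0.3 -0.2] w 0.718 tilt [-0.002  0.001]
-> (0.5295, -0.2, 0.04, 100)
   [0, 0, np.float64(0.0), -0.09, 0.04, 4.79]
-> (0.5295, -0.2, 0.015, 100)
   [0, 0, np.float64(0.0), -0.0, 0.0, 2.5]
```

>>> {"api": "carry_out", "payload": {
  "deltas": [
    [0,0,0,-0.1,0.05,3,0.72],
    [0,0,0,0,0,2,0.72],
    [0,0,0,0,0,1.3,0.72],
    [0,0,0,0,0,0.8,0.72],
    [0,0,0,0,0,0,0.72]
  ]
}}

```text
time: 21.42
eef_pos: [0.5302, -0.2002, 0.0179]
tcp_rot: [[-0.175, 0.985, -0.0], [0.985, 0.175, 0.0], [0.0, -0.0, -1.0]]
ft_force: [0.2, -0.3, 0.4]
width: 0.724
finger_force: 0.0
```

>>> {"api": "carry_out", "payload": {
  "deltas": [
    [0,0,0,0,0,0,0.6],
    [0,0,0,0,0,0,0.4],
    [0,0,0,0,0,0,0.4],
    [0,0,0,0,0,0,0.4],
    [0,0,0,0,0,0,0.4]
  ]
}}

```text
time: 22.05
eef_pos: [0.5307, -0.2005, 0.0188]
tcp_rot: [[-0.174, 0.985, 0.001], [0.985, 0.174, -0.0], [-0.001, 0.001, -1.0]]
ft_force: [-0.8, 0.8, 6.7]
width: 0.563
finger_force: 25.3
```

Held at 47.9 mm. Lifting and carrying to station 2, staying on the robot side of the raised hold-downs.

>>> {"api": "carry_out", "payload": {
  "deltas": [
    [0,0,0,0,0,-3,0.4],
    [0,0,0,0,0,-6,0.4],
    [0,0,0,0,0,-6,0.4],
    [0,0,0,0,0,-3,0.4],
    [0,0,0,0,0,0,0.4]
  ]
}}

```text
time: 22.68
eef_pos: [0.5313, -0.2008, 0.2008]
tcp_rot: [[-0.174, 0.985, 0.004], [0.985, 0.174, -0.002], [-0.003, 0.004, -1.0]]
ft_force: [0.0, 0.8, -2.3]
width: 0.566
finger_force: 27.1
```

```bash
python3 -c "
from h import *
plan([(.495,-.02,.19,165),(.52,.18,.16,178.6)])
yellows(snap('side'))
"
```

```text
at [ 531.3 -200.8  200.8] yaw 100.02 t 22.68 j7 15.0 F [ 0.   0.8 -2.3] w 0.566 tilt [ 0.004 -0.002]
-> (0.495, -0.02, 0.19, 165)
   [0, 0, np.float64(-9.3), 2.63, -0.06, 0.15]
   [0, 0, np.float64(-9.3), 2.61, 0.37, 0.15]
   [0, 0, np.float64(-9.2), 2.52, 0.78, 0.16]
   [0, 0, np.float64(-9.3), 2.36, 1.17, 0.15]
   [0, 0, np.float64(-9.3), 2.14, 1.54, 0.16]
   [0, 0, np.float64(-9.3), 1.86, 1.87, 0.15]
   [0, 0, np.float64(-9.3), 1.53, 2.14, 0.16]
-> (0.52, 0.18, 0.16, 178.6)
   [0, 0, np.float64(-3.4), 0.69, 4.99, 0.75]
   [0, 0, np.float64(-3.4), 0.39, 5.02, 0.75]
   [0, 0, np.float64(-3.4), 0.09, 5.04, 0.75]
   [0, 0, np.float64(-3.4), -0.2, 5.04, 0.75]
[269. 260.] {'axis': np.float64(81.1411), 'z': np.float64(0.0294), 'e_lo': array([ 0.4358, -0.2504]), 'e_hi': array([ 0.4451, -0.1903]), 'len': np.float64(0.0608), 'rms': np.float64(0.0044)}
```

>>> {"api": "carry_out", "payload": {
  "deltas": [
    [0,0,-9.3,2.63,-0.06,0.15,0.4],
    [0,0,-9.3,2.61,0.37,0.15,0.4],
    [0,0,-9.2,2.52,0.78,0.15,0.4],
    [0,0,-9.3,2.36,1.17,0.15,0.4],
    [0,0,-9.3,2.14,1.54,0.15,0.4],
    [0,0,-9.3,1.86,1.87,0.15,0.4],
    [0,0,-9.3,1.53,2.14,0.15,0.4],
    [0,0,-3.4,0.69,5,0.75,0.4]
  ]
}}

```text
time: 23.72
eef_pos: [0.4992, 0.0297, 0.1789]
tcp_rot: [[-0.98, 0.2, -0.002], [0.2, 0.98, -0.001], [0.001, -0.001, -1.0]]
ft_force: [1.8, -0.4, -1.0]
width: 0.56
finger_force: 27.0
```

>>> {"api": "carry_out", "payload": {
  "deltas": [
    [0,0,-3.4,0.4,5,0.75,0.4],
    [0,0,-3.4,0.1,5,0.75,0.4],
    [0,0,-3.4,-0.2,5,0.75,0.4],
    [0,0,0,0,0,0,0.4]
  ]
}}

```text
time: 24.22
eef_pos: [0.5169, 0.1838, 0.1559]
tcp_rot: [[-1.0, 0.017, -0.003], [0.017, 1.0, 0.002], [0.003, 0.002, -1.0]]
ft_force: [0.4, -0.8, -2.3]
width: 0.561
finger_force: 27.0
```

```bash
python3 -c "
from h import *
plan([(.521,.18,.09,178.6),(.521,.18,.053,178.6)])
"
```

```text
at [516.9 183.8 155.9] yaw 179.02 t 24.23 j7 43.0 F [ 0.4 -0.8 -2.3] w 0.561 tilt [-0.003  0.002]
-> (0.521, 0.18, 0.09, 178.6)
   [0, 0, np.float64(0.2), -0.21, -0.19, 3.29]
   [0, 0, np.float64(0.2), -0.2, -0.18, 3.3]
-> (0.521, 0.18, 0.053, 178.6)
   [0, 0, np.float64(0.0), -0.0, 0.0, 3.7]
```

>>> {"api": "carry_out", "payload": {
  "deltas": [
    [0,0,0.2,-0.2,-0.2,3.3,0.4],
    [0,0,0.2,-0.2,-0.15,2.3,0.4],
    [0,0,0,0,0,0,0.4],
    [0,0,0,0,0,0,0.4]
  ]
}}

```text
time: 24.72
eef_pos: [0.5225, 0.1761, 0.1021]
tcp_rot: [[-1.0, 0.031, 0.0], [0.031, 1.0, 0.0], [-0.0, 0.0, -1.0]]
ft_force: [-0.0, -0.1, -1.8]
width: 0.564
finger_force: 27.0
```

>>> {"api": "carry_out", "payload": {
  "deltas": [
    [0,0,-0.4,0.1,0.4,2.5,0.4],
    [0,0,0,0,0,1.4,0.4],
    [0,0,0,0,0,0.7,0.4],
    [0,0,0,0,0,0,0.4]
  ]
}}

```text
time: 25.22
eef_pos: [0.5215, 0.18, 0.0556]
tcp_rot: [[-1.0, 0.024, -0.0], [0.024, 1.0, -0.0], [0.0, -0.0, -1.0]]
ft_force: [0.4, 0.9, -0.9]
width: 0.564
finger_force: 27.1
```

>>> {"api": "carry_out", "payload": {
  "deltas": [
    [0,0,0,0,0,0.3,0.4],
    [0,0,0,0,0,0,0.4],
    [0,0,0,0,0,0,0.6],
    [0,0,0,0,0,0,0.7],
    [0,0,0,0,0,0,0.7],
    [0,0,0,0,0,-4,0.7],
    [0,0,0,0,0,-6,0.7],
    [0,0,0,0,0,-5,0.7]
  ]
}}

```text
time: 26.22
eef_pos: [0.5214, 0.1803, 0.2046]
tcp_rot: [[-1.0, 0.023, 0.0], [0.023, 1.0, 0.0], [-0.0, 0.0, -1.0]]
ft_force: [0.3, -0.2, -0.1]
width: 0.702
finger_force: 0.0
```

>>> {"api": "carry_out", "payload": {
  "deltas": [
    [0,0,0,2,-5,0,0.72],
    [0,0,0,0.5,-6,0,0.72],
    [0,0,0,0,-6,0,0.72],
    [0,0,0,0,-4,0,0.72],
    [0,0,0,0,0,0,0.72]
  ]
}}

```text
time: 26.85
eef_pos: [0.4912, -0.0326, 0.2025]
tcp_rot: [[-1.0, 0.029, -0.0], [0.029, 1.0, -0.001], [0.0, -0.001, -1.0]]
ft_force: [-1.1, 0.9, 0.4]
width: 0.721
finger_force: 0.0
```

```bash
python3 -c "
from h import *
c=snap('top'); yellows(c)
s=snap('side'); cv2.imwrite('pics/s6.png',np.hstack([cv2.resize(c['pixels'][160:300,180:300],(360,420)),cv2.resize(s['pixels'][100:240,230:380],(440,420))]))
plan([(.4423,-.208,.16,96.5)])
"
```

```text
[239. 210.] {'axis': np.float64(175.3216), 'z': np.float64(0.0587), 'e_lo': array([0.5797, 0.175 ]), 'e_hi': array([0.5057, 0.1811]), 'len': np.float64(0.0743), 'rms': np.float64(0.004)}
[381. 267.] {'axis': np.float64(97.2818), 'z': np.float64(0.0284), 'e_lo': array([ 0.4384, -0.1776]), 'e_hi': array([ 0.4476, -0.2492]), 'len': np.float64(0.0721), 'rms': np.float64(0.0028)}
at [491.5 -29.2 202.7] yaw 178.6 t 26.95 j7 72.0 F [ 0.5  1.2 -0.2] w 0.723 tilt [0. 0.]
-> (0.4423, -0.208, 0.16, 96.5)
   [0, 0, np.float64(9.1), 0.5, -2.0, 0.47]
   [0, 0, np.float64(9.1), 0.18, -2.05, 0.47]
   [0, 0, np.float64(9.2), -0.15, -2.05, 0.48]
   [0, 0, np.float64(9.1), -0.48, -2.0, 0.47]
   [0, 0, np.float64(9.1), -0.79, -1.9, 0.48]
   [0, 0, np.float64(9.1), -1.08, -1.76, 0.47]
   [0, 0, np.float64(9.2), -1.35, -1.56, 0.48]
   [0, 0, np.float64(9.1), -1.58, -1.33, 0.47]
   [0, 0, np.float64(9.1), -1.76, -1.06, 0.48]
```

View pics/s6.png

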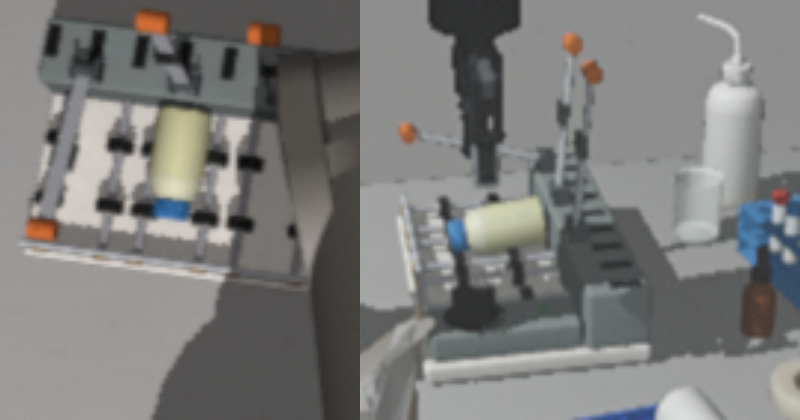

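In the left view bottle A spans rows 105 to 218. Its bottom is up against the housing, about 17 mm too far in +x, so it tips over the front wheels. It slipped or was knocked, so I'll regrip it at x of about .527 and shift it back 17 mm.

>>> {"api": "carry_out", "payload": {
  "deltas": [
    [0,0,0,0,5.5,0,0.72],
    [0,0,0,-0.5,6,0,0.72],
    [0,0,0,-1.2,6,0,0.72],
    [0,0,0,-1.5,3,2,0.72],
    [0,0,0,0,0,4,0.72],
    [0,0,0,0,0,3,0.72],
    [0,0,0,0,0,0,0.72]
  ]
}}

```text
time: 27.82
eef_pos: [0.5267, 0.1761, 0.111]
tcp_rot: [[-1.0, 0.021, -0.004], [0.021, 1.0, -0.0], [0.004, -0.0, -1.0]]
ft_force: [0.2, -0.1, 0.9]
width: 0.72
finger_force: 0.0
```

```bash
python3 -c "
from h import *
s=snap('side'); yellows(s)
plan([(.527,.179,.07,178.6),(.527,.179,.052,178.6)])
"
```

```text
[282. 174.] {'axis': np.float64(177.7001), 'z': np.float64(0.0604), 'e_lo': array([0.5224, 0.1816]), 'e_hi': array([0.5811, 0.1792]), 'len': np.float64(0.0588), 'rms': np.float64(0.0027)}
[269. 260.] {'axis': np.float64(79.5448), 'z': np.float64(0.0293), 'e_lo': array([ 0.4357, -0.2503]), 'e_hi': array([ 0.4466, -0.1911]), 'len': np.float64(0.0602), 'rms': np.float64(0.0044)}
at [527.7 176.3 112.6] yaw 178.76 t 27.88 j7 40.0 F [-0.3 -0.6  0. ] w 0.72 tilt [-0.001  0.001]
-> (0.527, 0.179, 0.07, 178.6)
   [0, 0, np.float64(0.2), 0.07, 0.27, 4.26]
-> (0.527, 0.179, 0.052, 178.6)
   [0, 0, np.float64(-0.0), 0.0, 0.0, 1.8]
```

>>> {"api": "carry_out", "payload": {
  "deltas": [
    [0,0,0,0,0.35,3,0.72],
    [0,0,0,0,0,2,0.72],
    [0,0,0,0,0,1,0.72],
    [0,0,0,0,0,0,0.6],
    [0,0,0,0,0,0,0.4],
    [0,0,0,0,0,0,0.4],
    [0,0,0,0,0,0,0.4],
    [0,0,0,0,0,0,0.4]
  ]
}}

```text
time: 28.88
eef_pos: [0.5288, 0.1795, 0.0538]
tcp_rot: [[-1.0, 0.023, 0.001], [0.023, 1.0, 0.002], [-0.001, 0.002, -1.0]]
ft_force: [-0.7, 4.6, 0.5]
width: 0.562
finger_force: 26.2
```

>>> {"api": "carry_out", "payload": {
  "deltas": [
    [0,0,0,0,0,-1.5,0.4],
    [0,0,0,1,0,0,0.4],
    [0,0,0,0.7,0,0,0.4],
    [0,0,0,0,0,0,0.4]
  ]
}}

```text
time: 29.38
eef_pos: [0.5107, 0.1785, 0.0675]
tcp_rot: [[-1.0, 0.023, -0.0], [0.023, 1.0, -0.001], [0.0, -0.001, -1.0]]
ft_force: [0.2, -0.4, -1.5]
width: 0.558
finger_force: 26.2
```

```bash
python3 -c "
from h import *
s=snap('side'); yellows(s)
plan([(.511,.18,.053,178.6)])
"
```

```text
[279. 171.] {'axis': np.float64(179.2033), 'z': np.float64(0.0755), 'e_lo': array([0.5622, 0.1787]), 'e_hi': array([0.5099, 0.1794]), 'len': np.float64(0.0523), 'rms': np.float64(0.004)}
[269. 260.] {'axis': np.float64(81.731), 'z': np.float64(0.0293), 'e_lo': array([ 0.4366, -0.2497]), 'e_hi': array([ 0.4451, -0.1912]), 'len': np.float64(0.0591), 'rms': np.float64(0.0043)}
at [511.2 178.6  67.5] yaw 178.65 t 29.43 j7 36.0 F [-0.2  0.3 -1.2] w 0.562 tilt [-0. -0.]
-> (0.511, 0.18, 0.053, 178.6)
   [0, 0, np.float64(0.1), 0.02, 0.14, 1.45]
```

>>> {"api": "carry_out", "payload": {
  "deltas": [
    [0,0,0,0,0.15,0.9,0.4],
    [0,0,0,0,0,0.5,0.4],
    [0,0,0,0,0,0,0.4],
    [0,0,0,0,0,0,0.58],
    [0,0,0,0,0,0,0.65],
    [0,0,0,0,0,0,0.7],
    [0,0,0,0,0,-2,0.7],
    [0,0,0,0,0,-6,0.7]
  ]
}}

```text
time: 30.42
eef_pos: [0.5101, 0.1799, 0.1336]
tcp_rot: [[-1.0, 0.023, -0.004], [0.023, 1.0, -0.0], [0.004, -0.0, -1.0]]
ft_force: [0.8, -0.3, 0.6]
width: 0.704
finger_force: 0.0
```

>>> {"api": "carry_out", "payload": {
  "deltas": [
    [0,0,0,0,0,-6,0.72],
    [0,0,0,2,-5,0,0.72],
    [0,0,0,0.5,-6,0,0.72],
    [0,0,0,0,-6,0,0.72],
    [0,0,0,0,-4,0,0.72],
    [0,0,0,0,0,0,0.72]
  ]
}}

```text
time: 31.18
eef_pos: [0.4813, -0.032, 0.1945]
tcp_rot: [[-1.0, 0.028, 0.0], [0.028, 1.0, -0.001], [-0.001, -0.001, -1.0]]
ft_force: [-0.4, 1.0, -0.6]
width: 0.722
finger_force: 0.0
```

```bash
python3 -c "
from h import *
c=snap('top'); yellows(c)
s=snap('side'); yellows(s); cv2.imwrite('pics/s7.png',np.hstack([cv2.resize(c['pixels'][160:300,180:300],(360,420)),cv2.resize(s['pixels'][100:240,230:380],(440,420))]))
plan([(.4423,-.208,.16,96.5)])
"
```

```text
[239. 216.] {'axis': np.float64(178.6397), 'z': np.float64(0.0583), 'e_lo': array([0.5675, 0.177 ]), 'e_hi': array([0.4912, 0.1788]), 'len': np.float64(0.0763), 'rms': np.float64(0.0027)}
[381. 267.] {'axis': np.float64(96.3258), 'z': np.float64(0.0283), 'e_lo': array([ 0.4472, -0.2493]), 'e_hi': array([ 0.4392, -0.1775]), 'len': np.float64(0.0723), 'rms': np.float64(0.0026)}
[278. 175.] {'axis': np.float64(178.906), 'z': np.float64(0.0598), 'e_lo': array([0.5071, 0.182 ]), 'e_hi': array([0.5666, 0.1808]), 'len': np.float64(0.0595), 'rms': np.float64(0.0022)}
[269. 260.] {'axis': np.float64(83.6437), 'z': np.float64(0.0293), 'e_lo': array([ 0.4376, -0.2494]), 'e_hi': array([ 0.4441, -0.191 ]), 'len': np.float64(0.0588), 'rms': np.float64(0.0042)}
at [481.6 -28.7 194.5] yaw 178.62 t 31.27 j7 71.0 F [-0.2 -0.  -0.6] w 0.718 tilt [ 0.001 -0.   ]
-> (0.4423, -0.208, 0.16, 96.5)
   [0, 0, np.float64(9.1), 0.39, -2.0, 0.38]
   [0, 0, np.float64(9.1), 0.07, -2.04, 0.38]
   [0, 0, np.float64(9.2), -0.26, -2.02, 0.38]
   [0, 0, np.float64(9.1), -0.58, -1.96, 0.38]
   [0, 0, np.float64(9.1), -0.88, -1.84, 0.39]
   [0, 0, np.float64(9.1), -1.16, -1.68, 0.38]
   [0, 0, np.float64(9.2), -1.41, -1.48, 0.39]
   [0, 0, np.float64(9.1), -1.62, -1.23, 0.38]
   [0, 0, np.float64(9.1), -1.8, -0.96, 0.39]
```

View pics/s7.png

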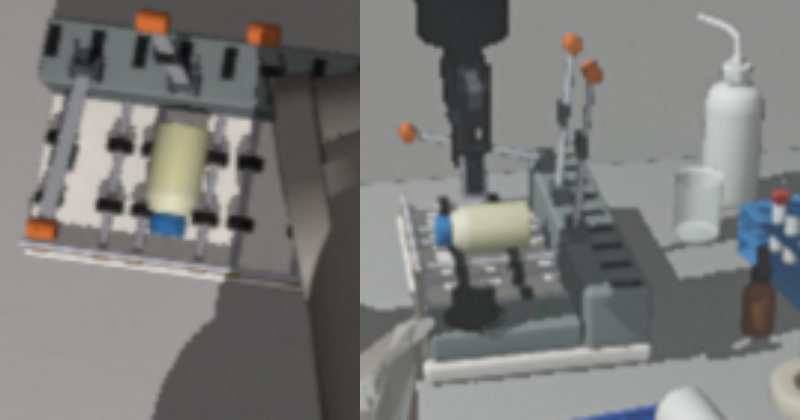

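Bottle A is now level on the wheels, at (180,170) in the left view with its cap at (168,222). Its mid-point is about (.523,.179). Next is bottle B.

>>> {"api": "carry_out", "payload": {
  "deltas": [
    [0,0,9.1,0.4,-2.0,0.4,0.72],
    [0,0,9.1,0.05,-2.05,0.4,0.72],
    [0,0,9.2,-0.25,-2.0,0.4,0.72],
    [0,0,9.1,-0.6,-1.95,0.4,0.72],
    [0,0,9.1,-0.9,-1.85,0.4,0.72],
    [0,0,9.1,-1.15,-1.7,0.4,0.72],
    [0,0,9.2,-1.4,-1.5,0.4,0.72],
    [0,0,9.1,-1.6,-1.25,0.4,0.72]
  ]
}}

```text
time: 32.28
eef_pos: [0.4469, -0.1874, 0.162]
tcp_rot: [[-0.267, 0.964, 0.001], [0.964, 0.267, 0.0], [0.0, 0.001, -1.0]]
ft_force: [0.3, 0.4, 0.2]
width: 0.721
finger_force: 0.0
```

>>> {"api": "carry_out", "payload": {
  "deltas": [
    [0,0,9.1,-1.8,-0.95,0.4,0.72],
    [0,0,0,0,0,5,0.72],
    [0,0,0,0,0,2,0.72],
    [0,0,0,0,0,0,0.72],
    [0,0,0,0,0,0,0.72]
  ]
}}

```text
time: 32.9
eef_pos: [0.443, -0.2078, 0.0886]
tcp_rot: [[-0.115, 0.993, 0.001], [0.993, 0.115, -0.0], [-0.0, 0.001, -1.0]]
ft_force: [-0.2, 1.0, 0.5]
width: 0.726
finger_force: 0.0
```

```bash
python3 -c "
from h import *
plan([(.443,-.2075,.04,96.5),(.443,-.2075,.016,96.5)])
yellows(snap('side'))"
```

```text
at [ 443.  -207.8   88.6] yaw 96.62 t 32.9 j7 10.0 F [-0.2  1.   0.5] w 0.726 tilt [ 0.001 -0.   ]
-> (0.443, -0.2075, 0.04, 96.5)
   [0, 0, np.float64(0.1), 0.03, 0.0, 4.86]
-> (0.443, -0.2075, 0.016, 96.5)
   [0, 0, np.float64(0.0), -0.0, 0.0, 2.4]
[283. 174.] {'axis': np.float64(177.6698), 'z': np.float64(0.06), 'e_lo': array([0.5675, 0.1803]), 'e_hi': array([0.5408, 0.1814]), 'len': np.float64(0.0267), 'rms': np.float64(0.0022)}
[269. 261.] {'axis': np.float64(80.4463), 'z': np.float64(0.0296), 'e_lo': array([ 0.4362, -0.2502]), 'e_hi': array([ 0.446 , -0.1918]), 'len': np.float64(0.0592), 'rms': np.float64(0.0044)}
```

>>> {"api": "carry_out", "payload": {
  "deltas": [
    [0,0,0,0,0,4,0.72],
    [0,0,0,0,0,2,0.72],
    [0,0,0,0,0,1,0.72],
    [0,0,0,0,0,0.2,0.72],
    [0,0,0,0,0,0,0.6],
    [0,0,0,0,0,0,0.4],
    [0,0,0,0,0,0,0.4],
    [0,0,0,0,0,0,0.4]
  ]
}}

```text
time: 33.95
eef_pos: [0.4425, -0.2087, 0.0166]
tcp_rot: [[-0.114, 0.993, 0.001], [0.994, 0.114, -0.001], [-0.001, 0.001, -1.0]]
ft_force: [-0.4, 0.8, 6.0]
width: 0.569
finger_force: 24.7
```

>>> {"api": "carry_out", "payload": {
  "deltas": [
    [0,0,0,0,0,0,0.4],
    [0,0,0,0,0,-3,0.4],
    [0,0,0,0,0,-6,0.4],
    [0,0,0,0,0,-6,0.4],
    [0,0,0,0,0,-3,0.4],
    [0,0,0,0,0,0,0.4]
  ]
}}

```text
time: 34.7
eef_pos: [0.443, -0.2091, 0.1984]
tcp_rot: [[-0.113, 0.994, 0.004], [0.994, 0.113, -0.003], [-0.003, 0.004, -1.0]]
ft_force: [0.2, 0.2, -1.5]
width: 0.563
finger_force: 27.4
```

```bash
python3 -c "
from h import *
plan([(.49,-.02,.19,165),(.518,.0915,.17,178.6)])
yellows(snap('side'))"
```

```text
at [ 443.  -209.1  198.4] yaw 96.52 t 34.7 j7 17.0 F [ 0.2  0.2 -1.5] w 0.563 tilt [ 0.004 -0.003]
-> (0.49, -0.02, 0.19, 165)
   [0, 0, np.float64(-9.8), 2.61, 0.97, 0.12]
   [0, 0, np.float64(-9.8), 2.4, 1.4, 0.12]
   [0, 0, np.float64(-9.8), 2.13, 1.79, 0.12]
   [0, 0, np.float64(-9.7), 1.79, 2.13, 0.12]
   [0, 0, np.float64(-9.8), 1.41, 2.4, 0.12]
   [0, 0, np.float64(-9.8), 0.98, 2.61, 0.12]
   [0, 0, np.float64(-9.8), 0.53, 2.73, 0.12]
-> (0.518, 0.0915, 0.17, 178.6)
   [0, 0, np.float64(-6.8), 0.09, 5.75, 1.0]
   [0, 0, np.float64(-6.8), -0.6, 5.72, 1.0]
```

>>> {"api": "carry_out", "payload": {
  "deltas": [
    [0,0,-9.8,2.6,0.95,0.1,0.4],
    [0,0,-9.8,2.4,1.4,0.1,0.4],
    [0,0,-9.8,2.15,1.8,0.1,0.4],
    [0,0,-9.7,1.8,2.15,0.1,0.4],
    [0,0,-9.8,1.4,2.4,0.1,0.4],
    [0,0,-9.8,1.0,2.6,0.1,0.4],
    [0,0,-9.8,0.55,2.75,0.1,0.4],
    [0,0,-6.8,0.1,5.7,1,0.4]
  ]
}}

```text
time: 35.75
eef_pos: [0.502, 0.0357, 0.1776]
tcp_rot: [[-0.99, 0.141, -0.001], [0.141, 0.99, -0.001], [0.001, -0.001, -1.0]]
ft_force: [2.1, 0.2, -2.2]
width: 0.566
finger_force: 27.2
```

>>> {"api": "carry_out", "payload": {
  "deltas": [
    [0,0,-6.8,-0.6,5.7,1,0.4],
    [0,0,0,0,0,5,0.4],
    [0,0,0,0,0,0,0.4],
    [0,0,0,0,0,0,0.4]
  ]
}}

```text
time: 36.25
eef_pos: [0.5162, 0.0917, 0.1192]
tcp_rot: [[-1.0, 0.024, -0.001], [0.024, 1.0, 0.0], [0.001, 0.0, -1.0]]
ft_force: [-0.0, 0.8, -1.1]
width: 0.563
finger_force: 27.2
```

```bash
python3 -c "
from h import *
plan([(.519,.0915,.08,178.6),(.519,.0915,.05,178.6)])
yellows(snap('side'))"
```

```text
at [516.2  91.7 119.2] yaw 178.61 t 36.25 j7 49.0 F [-0.   0.8 -1.1] w 0.563 tilt [-0.001  0.   ]
-> (0.519, 0.0915, 0.08, 178.6)
   [0, 0, np.float64(0.0), -0.28, -0.02, 3.92]
-> (0.519, 0.0915, 0.05, 178.6)
   [0, 0, np.float64(0.0), -0.0, 0.0, 3.0]
[279. 171.] {'axis': np.float64(0.17), 'z': np.float64(0.1315), 'e_lo': array([0.4958, 0.0929]), 'e_hi': array([0.5572, 0.0931]), 'len': np.float64(0.0614), 'rms': np.float64(0.0173)}
```

>>> {"api": "carry_out", "payload": {
  "deltas": [
    [0,0,0,0,0,4,0.4],
    [0,0,0,0,0,1.8,0.4],
    [0,0,0,0,0,0.9,0.4],
    [0,0,0,0,0,0,0.4],
    [0,0,0,0,0,0,0.4]
  ]
}}

```text
time: 36.92
eef_pos: [0.5168, 0.0922, 0.0525]
tcp_rot: [[-1.0, 0.024, 0.001], [0.024, 1.0, 0.0], [-0.001, 0.0, -1.0]]
ft_force: [0.5, -0.1, -1.3]
width: 0.563
finger_force: 27.2
```

>>> {"api": "carry_out", "payload": {
  "deltas": [
    [0,0,0,0,0,0.3,0.4],
    [0,0,0,0,0,0.1,0.4],
    [0,0,0,0,0,0,0.4],
    [0,0,0,0,0,0,0.58],
    [0,0,0,0,0,0,0.65],
    [0,0,0,0,0,0,0.7],
    [0,0,0,0,0,-2,0.7],
    [0,0,0,0,0,-6,0.7]
  ]
}}

```text
time: 37.92
eef_pos: [0.5148, 0.092, 0.1277]
tcp_rot: [[-1.0, 0.023, -0.004], [0.023, 1.0, 0.0], [0.004, 0.0, -1.0]]
ft_force: [1.4, -0.9, 0.7]
width: 0.699
finger_force: 0.0
```

>>> {"api": "carry_out", "payload": {
  "deltas": [
    [0,0,0,0,0,-6,0.7],
    [0,0,0,2.5,-5,0,0.7],
    [0,0,0,1,-6,0,0.7],
    [0,0,0,0,-3,-1,0.7],
    [0,0,0,0,0,0,0.7]
  ]
}}

```text
time: 38.55
eef_pos: [0.478, -0.0494, 0.1991]
tcp_rot: [[-1.0, 0.028, 0.001], [0.028, 1.0, -0.001], [-0.001, -0.001, -1.0]]
ft_force: [0.2, 0.9, 1.0]
width: 0.696
finger_force: 0.0
```

```bash
python3 -c "
from h import *
plan([(.61,.04,.30,178.6)])
c=snap('top');yellows(c);cv2.imwrite('pics/last_t.png',c['pixels'])
print(' side');yellows(snap('side'))"
```

```text
at [478.  -49.4 199.1] yaw 178.42 t 38.55 j7 73.0 F [0.2 0.9 1. ] w 0.696 tilt [ 0.001 -0.001]
-> (0.61, 0.04, 0.3, 178.6)
   [0, 0, np.float64(-0.0), -3.24, 2.32, -2.52]
   [0, 0, np.float64(-0.1), -3.23, 2.33, -2.52]
   [0, 0, np.float64(-0.0), -3.24, 2.32, -2.52]
   [0, 0, np.float64(-0.1), -3.24, 2.31, -2.53]
[239. 216.] {'axis': np.float64(177.7188), 'z': np.float64(0.0583), 'e_lo': array([0.5675, 0.1762]), 'e_hi': array([0.4915, 0.1793]), 'len': np.float64(0.076), 'rms': np.float64(0.0031)}
 side
[278. 181.] {'axis': np.float64(1.5566), 'z': np.float64(0.06), 'e_lo': array([0.4957, 0.0936]), 'e_hi': array([0.563 , 0.0954]), 'len': np.float64(0.0673), 'rms': np.float64(0.0123)}
```

>>> {"api": "carry_out", "payload": {
  "deltas": [
    [0,0,0,0,0,-6,0.5],
    [0,0,0,-1,1,-5.5,0.5],
    [0,0,0,-4,4,-0.5,0.5],
    [0,0,0,-4.3,4.3,0,0.5],
    [0,0,0,-4,4,0,0.5],
    [0,0,0,0,0,0,0.5],
    [0,0,0,0,0,0,0.5]
  ]
}}

```text
time: 39.52
eef_pos: [0.6134, 0.0841, 0.3174]
tcp_rot: [[-1.0, 0.021, -0.001], [0.021, 1.0, 0.001], [0.001, 0.001, -1.0]]
ft_force: [1.3, -0.9, 0.0]
width: 0.505
finger_force: 0.0
```

```bash
python3 -c "
from h import *
plan([(.6205,.0895,.27,178.6),(.6205,.0895,.233,178.6)])
s=snap('side');P=cloud(s)
m=mask(s,(3,120,80),(17,255,255))
for b,q,ce in blobs(m,8):
    r=P[b]; r=r[(r[:,1]>.0)&(r[:,0]<.75)]
    if len(r)>4: print(ce.round(),np.median(r,0).round(4),r.min(0).round(3),r.max(0).round(3))
m=mask(s,*YEL)>0
for y0,y1 in((.05,.125),(.125,.24)):
    q=m&(P[...,1]>y0)&(P[...,1]<y1)&(P[...,2]<.11)&(P[...,2]>.045)&(P[...,0]<.6)
    print(q.sum(),{k:np.round(v,4) for k,v in bottle(s,q,P).items()})
"
```

```text
at [613.4  84.1 317.4] yaw 178.79 t 39.52 j7 58.0 F [ 1.3 -0.9  0. ] w 0.505 tilt [-0.001  0.001]
-> (0.6205, 0.0895, 0.27, 178.6)
   [0, 0, np.float64(0.2), -0.7, 0.55, 4.74]
-> (0.6205, 0.0895, 0.233, 178.6)
   [0, 0, np.float64(-0.0), 0.0, 0.0, 3.7]
[302. 114.] [0.6133 0.1681 0.2509] [0.607 0.16  0.242] [0.62  0.181 0.256]
[309. 123.] [0.6131 0.0807 0.2497] [0.606 0.075 0.242] [0.619 0.097 0.256]
[246. 144.] [0.4558 0.2601 0.1375] [0.448 0.255 0.131] [0.462 0.273 0.143]
317 {'axis': np.float64(178.2694), 'z': np.float64(0.0597), 'e_lo': array([0.4965, 0.0943]), 'e_hi': array([0.5553, 0.0925]), 'len': np.float64(0.0588), 'rms': np.float64(0.0019)}
226 {'axis': np.float64(176.7761), 'z': np.float64(0.0596), 'e_lo': array([0.5089, 0.1823]), 'e_hi': array([0.5672, 0.179 ]), 'len': np.float64(0.0584), 'rms': np.float64(0.0024)}
```

Bottle B is level, with its mid-point about 7 mm to the robot side of station 3's centre, which is inside the 15 mm allowed. Bottle A is about +3 mm. Grip 3 is at (.613,.089,.249), so I'll shut hold-down 3 first.

>>> {"api": "carry_out", "payload": {
  "deltas": [
    [0,0,0.2,0,0.5,4.7,0.5],
    [0,0,0,0,0,3.7,0.5],
    [0,0,0,0,0,0,0.5],
    [0,0,0,0,0,0,0.2],
    [0,0,0,0,0,0,0],
    [0,0,0,0,0,0,0],
    [0,0,0,0,0,0,0]
  ],
  "squeeze": 25
}}

```text
time: 40.45
eef_pos: [0.6145, 0.0898, 0.2359]
tcp_rot: [[-1.0, 0.026, 0.003], [0.026, 1.0, 0.003], [-0.003, 0.003, -1.0]]
ft_force: [0.2, 9.4, -3.4]
width: 0.273
finger_force: 29.4
```

>>> {"api": "carry_out", "payload": {
  "deltas": [
    [0,0,0,2.4,0,0,0],
    [0,0,0,3.0,0,0.5,0],
    [0,0,0,2.8,0,1.1,0],
    [0,0,0,2.55,0,1.65,0],
    [0,0,0,2.2,0,2.1,0],
    [0,0,0,1.7,0,2.5,0],
    [0,0,0,1.2,0,2.8,0],
    [0,0,0,0.55,0,2.7,0]
  ]
}}

```text
time: 41.45
eef_pos: [0.4502, 0.0939, 0.1013]
tcp_rot: [[-1.0, 0.026, 0.002], [0.026, 1.0, 0.001], [-0.002, 0.001, -1.0]]
ft_force: [-4.3, 9.4, 3.3]
width: 0.274
finger_force: 41.2
```

>>> {"api": "carry_out", "payload": {
  "deltas": [
    [0,0,0,0.1,0,1.6,0],
    [0,0,0,0,0,0.3,0],
    [0,0,0,0,0,0,0]
  ]
}}

```text
time: 41.82
eef_pos: [0.449, 0.0938, 0.0822]
tcp_rot: [[-1.0, 0.026, 0.0], [0.026, 1.0, 0.001], [-0.0, 0.001, -1.0]]
ft_force: [-11.7, 9.6, 2.4]
width: 0.275
finger_force: 41.3
```

>>> {"api": "carry_out", "payload": {
  "deltas": [
    [0,0,0,0,0,0.4,0],
    [0,0,0,0,0,0,0],
    [0,0,0,0,0,0,0.5],
    [0,0,0,0,0,0,0.5],
    [0,0,0,0,0,-4,0.5],
    [0,0,0,0,0,0,0],
    [0,0,0,0,0,0,0],
    [0,0,0,0,0,0,0]
  ]
}}

```text
time: 42.82
eef_pos: [0.449, 0.0919, 0.1166]
tcp_rot: [[-1.0, 0.027, -0.001], [0.027, 1.0, -0.0], [0.001, -0.0, -1.0]]
ft_force: [-0.5, 0.7, -0.6]
width: -0.001
finger_force: 0.0
```

>>> {"api": "carry_out", "payload": {
  "deltas": [
    [0,0,0,0,0,0.5,0],
    [0,0,0,0,0,0.5,0],
    [0,0,0,0,0,0,0]
  ]
}}

```text
time: 43.2
eef_pos: [0.4488, 0.0923, 0.1064]
tcp_rot: [[-1.0, 0.027, -0.001], [0.027, 1.0, 0.0], [0.001, 0.0, -1.0]]
ft_force: [-0.0, 0.6, 0.1]
width: -0.004
finger_force: 0.0
```

>>> {"api": "carry_out", "payload": {
  "deltas": [
    [0,0,0,0,0,0.3,0],
    [0,0,0,0,0,0,0]
  ]
}}

```text
time: 43.45
eef_pos: [0.4493, 0.0923, 0.104]
tcp_rot: [[-1.0, 0.027, 0.0], [0.027, 1.0, 0.0], [-0.0, 0.0, -1.0]]
ft_force: [-0.2, 0.4, 1.0]
width: 0.0
finger_force: 0.5
```

>>> {"api": "carry_out", "payload": {
  "deltas": [
    [0,0,0,0,0,0.3,0],
    [0,0,0,0,0,0,0]
  ]
}}

```text
time: 43.7
eef_pos: [0.4495, 0.0925, 0.1023]
tcp_rot: [[-1.0, 0.027, 0.001], [0.027, 1.0, -0.001], [-0.001, -0.001, -1.0]]
ft_force: [-12.7, -4.6, 43.3]
width: -0.001
finger_force: 21.4
```

The force at TCP z .1023 shows the stop, so hold-down 3 is shut. Next is the middle one.

>>> {"api": "carry_out", "payload": {
  "deltas": [
    [0,0,0,0,0,-5,0],
    [0,0,0,0,0,-6,0.5],
    [0,0,0,-1,1,-6,0.5],
    [0,0,0,-4,2,-4.3,0.5],
    [0,0,0,-5.5,2.5,0,0.5],
    [0,0,0,-5.3,2.5,0,0.5],
    [0,0,0,0,0,0,0.5],
    [0,0,0,0,0,0,0.5]
  ]
}}

```text
time: 44.7
eef_pos: [0.6087, 0.1682, 0.3136]
tcp_rot: [[-1.0, 0.026, -0.001], [0.026, 1.0, 0.0], [0.001, 0.0, -1.0]]
ft_force: [-0.1, 0.5, 0.2]
width: 0.498
finger_force: 0.0
```

```bash
python3 -c "
from h import *
plan([(.614,.177,.27,178.6),(.614,.177,.233,178.6)])"
```

```text
at [608.7 168.2 313.6] yaw 178.5 t 44.7 j7 48.0 F [-0.1  0.5  0.2] w 0.498 tilt [-0.001  0.   ]
-> (0.614, 0.177, 0.27, 178.6)
   [0, 0, np.float64(-0.1), -0.5, 0.89, 4.36]
-> (0.614, 0.177, 0.233, 178.6)
   [0, 0, np.float64(-0.0), -0.0, 0.0, 3.7]
```

>>> {"api": "carry_out", "payload": {
  "deltas": [
    [0,0,0,-0.5,0.9,4.4,0.5],
    [0,0,0,0,0,3.7,0.5],
    [0,0,0,0,0,0,0.5],
    [0,0,0,0,0,0,0.2],
    [0,0,0,0,0,0,0],
    [0,0,0,0,0,0,0],
    [0,0,0,0,0,0,0]
  ]
}}

```text
time: 45.58
eef_pos: [0.6148, 0.1779, 0.2355]
tcp_rot: [[-1.0, 0.027, 0.003], [0.027, 1.0, 0.002], [-0.003, 0.002, -1.0]]
ft_force: [0.8, 6.1, -2.2]
width: 0.274
finger_force: 28.6
```

>>> {"api": "carry_out", "payload": {
  "deltas": [
    [0,0,0,2.4,0,0,0],
    [0,0,0,3.0,0,0.5,0],
    [0,0,0,2.8,0,1.1,0],
    [0,0,0,2.55,0,1.65,0],
    [0,0,0,2.2,0,2.1,0],
    [0,0,0,1.7,0,2.5,0],
    [0,0,0,1.2,0,2.8,0],
    [0,0,0,0.55,0,2.7,0]
  ]
}}

```text
time: 46.58
eef_pos: [0.4503, 0.1821, 0.1007]
tcp_rot: [[-1.0, 0.026, 0.002], [0.026, 1.0, 0.0], [-0.002, 0.0, -1.0]]
ft_force: [-2.9, 2.4, 1.9]
width: 0.273
finger_force: 38.7
```

>>> {"api": "carry_out", "payload": {
  "deltas": [
    [0,0,0,0.1,0,1.6,0],
    [0,0,0,0,0,0.5,0],
    [0,0,0,0,0,0,0],
    [0,0,0,0,0,0,0.5],
    [0,0,0,0,0,0,0.5],
    [0,0,0,0,0,-4,0.5],
    [0,0,0,0,0,0,0],
    [0,0,0,0,0,0,0]
  ]
}}

```text
time: 47.58
eef_pos: [0.45, 0.1808, 0.1188]
tcp_rot: [[-1.0, 0.028, 0.001], [0.028, 1.0, -0.0], [-0.001, -0.0, -1.0]]
ft_force: [0.2, 0.1, -0.9]
width: 0.083
finger_force: 0.0
```

>>> {"api": "carry_out", "payload": {
  "deltas": [
    [0,0,0,0,0,0,0],
    [0,0,0,0,0,0.5,0],
    [0,0,0,0,0,0.3,0],
    [0,0,0,0,0,0,0]
  ]
}}

```text
time: 48.08
eef_pos: [0.4494, 0.1812, 0.1101]
tcp_rot: [[-1.0, 0.027, -0.001], [0.027, 1.0, 0.0], [0.001, 0.0, -1.0]]
ft_force: [0.6, -0.0, 0.1]
width: 0.003
finger_force: 0.0
```

>>> {"api": "carry_out", "payload": {
  "deltas": [
    [0,0,0,0,0,0.5,0],
    [0,0,0,0,0,0.2,0],
    [0,0,0,0,0,0,0]
  ]
}}

```text
time: 48.45
eef_pos: [0.4496, 0.1813, 0.1037]
tcp_rot: [[-1.0, 0.027, -0.0], [0.027, 1.0, -0.0], [0.0, -0.0, -1.0]]
ft_force: [-2.4, -1.4, 9.0]
width: -0.001
finger_force: 4.2
```

>>> {"api": "carry_out", "payload": {
  "deltas": [
    [0,0,0,0,0,0.2,0],
    [0,0,0,0,0,0,0]
  ]
}}

```text
time: 48.7
eef_pos: [0.4498, 0.1815, 0.1026]
tcp_rot: [[-1.0, 0.027, 0.001], [0.027, 1.0, -0.001], [-0.001, -0.001, -1.0]]
ft_force: [-10.2, -6.2, 34.6]
width: -0.0
finger_force: 17.4
```

Middle is shut. Now pressing down hold-down 1, which is ajar at about 0.27 rad with its grip near (.456,.268,.137).

>>> {"api": "carry_out", "payload": {
  "deltas": [
    [0,0,0,0,0,-4,0],
    [0,0,0,-0.3,0,-4,0],
    [0,0,0,0,4.5,0,0],
    [0,0,0,0,4.2,0,0],
    [0,0,0,0,0,0,0],
    [0,0,0,0,0,0,0]
  ]
}}

```text
time: 49.45
eef_pos: [0.4548, 0.2678, 0.1812]
tcp_rot: [[-1.0, 0.027, -0.0], [0.027, 1.0, -0.0], [0.0, -0.0, -1.0]]
ft_force: [0.2, 0.7, 0.1]
width: -0.001
finger_force: 0.0
```

>>> {"api": "carry_out", "payload": {
  "deltas": [
    [0,0,0,0,0,2,0],
    [0,0,0,0,0,1.5,0],
    [0,0,0,0,0,1.5,0],
    [0,0,0,0.2,0,1.5,0],
    [0,0,0,0,0,0.5,0],
    [0,0,0,0,0,0,0]
  ]
}}

```text
time: 50.2
eef_pos: [0.4529, 0.2683, 0.1114]
tcp_rot: [[-1.0, 0.027, -0.0], [0.027, 1.0, 0.0], [0.0, 0.0, -1.0]]
ft_force: [-0.4, 0.6, 0.0]
width: 0.001
finger_force: 0.0
```

>>> {"api": "carry_out", "payload": {
  "deltas": [
    [0,0,0,0,0,0.5,0],
    [0,0,0,0,0,0.2,0],
    [0,0,0,0,0,0,0]
  ]
}}

```text
time: 50.58
eef_pos: [0.453, 0.2681, 0.1046]
tcp_rot: [[-1.0, 0.027, 0.0], [0.027, 1.0, -0.0], [-0.0, -0.0, -1.0]]
ft_force: [-0.4, -0.7, 0.1]
width: -0.004
finger_force: 0.0
```

>>> {"api": "carry_out", "payload": {
  "deltas": [
    [0,0,0,0,0,0.2,0],
    [0,0,0,0,0,0,0]
  ]
}}

```text
time: 50.82
eef_pos: [0.4532, 0.2684, 0.1034]
tcp_rot: [[-1.0, 0.027, 0.001], [0.027, 1.0, -0.0], [-0.001, -0.0, -1.0]]
ft_force: [-3.5, -3.0, 16.7]
width: -0.005
finger_force: 8.4
```

Stop reached. Moving to above the dial side and verifying everything before switching on.

>>> {"api": "carry_out", "payload": {
  "deltas": [
    [0,0,0,0,0,-4,0],
    [0,0,0,0,0,-5,0.2],
    [0,0,0,0,-6,-1,0.3],
    [0,0,0,0,-6,0,0.35],
    [0,0,0,0,-6,0,0.35],
    [0,0,0,0,-6,0,0.35],
    [0,0,0,-1,-6,0,0.35],
    [0,0,0,-1,-6,0,0.35]
  ]
}}

```text
time: 51.82
eef_pos: [0.4632, -0.0946, 0.203]
tcp_rot: [[-1.0, 0.028, 0.001], [0.028, 1.0, -0.001], [-0.001, -0.001, -1.0]]
ft_force: [1.8, 0.7, -0.1]
width: 0.35
finger_force: 0.0
```

>>> {"api": "carry_out", "payload": {
  "deltas": [
    [0,0,0,0,-5,0,0.35],
    [0,0,0,0,-5,0,0.35],
    [0,0,0,0,0,0,0.35]
  ]
}}

```text
time: 52.2
eef_pos: [0.4598, -0.1958, 0.2022]
tcp_rot: [[-0.999, 0.033, -0.0], [0.033, 0.999, 0.0], [0.0, 0.0, -1.0]]
ft_force: [0.4, 1.0, -0.3]
width: 0.351
finger_force: 0.0
```

```bash
python3 -c "
from h import *
plan([(.486,.0068,.12,178.6),(.486,.0068,.067,178.6)])
c=snap('top');yellows(c);s=snap('side')
for n,k in(('top',c),('side',s)):
  P=cloud(k)
  for b,q,ce in blobs(mask(k,(3,120,80),(17,255,255)),8):
    r=P[b]; r=r[(r[:,1]>.0)&(r[:,0]<.75)]
    if len(r)>4: print(n,ce.round(),np.median(r,0).round(4),r.max(0).round(3))
P=cloud(c); S=np.zeros((400,640),bool); S[222:258,286:318]=1
r=P[S&(P[...,2]>.075)&(P[...,2]<.09)]; print(len(r)); print(cv2.minAreaRect(r[:,:2].astype(np.float32)*1000)) if len(r)>10 else 0
cv2.imwrite('pics/s8.png',np.hstack([cv2.resize(c['pixels'][160:300,180:330],(400,373)),cv2.resize(s['pixels'][100:240,230:380],(400,373))]))
"
```

```text
at [ 459.8 -195.8  202.2] yaw 178.12 t 52.2 j7 87.0 F [ 0.4  1.  -0.3] w 0.351 tilt [-0.  0.]
-> (0.486, 0.0068, 0.12, 178.6)
   [0, 0, np.float64(-0.1), -0.49, 5.08, 2.05]
   [0, 0, np.float64(-0.1), -0.5, 5.09, 2.06]
   [0, 0, np.float64(-0.2), -0.5, 5.08, 2.05]
   [0, 0, np.float64(-0.1), -0.52, 5.08, 2.06]
-> (0.486, 0.0068, 0.067, 178.6)
   [0, 0, np.float64(0.0), -0.0, 0.0, 5.3]
[243. 216.] {'axis': np.float64(176.3024), 'z': np.float64(0.0599), 'e_lo': array([0.4918, 0.1815]), 'e_hi': array([0.5685, 0.1765]), 'len': np.float64(0.0769), 'rms': np.float64(0.0037)}
top [197. 240.] [0.452  0.2678 0.1015] [0.464 0.303 0.107]
top [231. 244.] [0.4495 0.18   0.1024] [0.458 0.206 0.11 ]
top [264. 249.] [0.4466 0.0928 0.1027] [0.458 0.115 0.111]
side [245. 155.] [0.4507 0.2603 0.1003] [0.457 0.271 0.106]
side [247. 167.] [0.4475 0.1732 0.0991] [0.454 0.187 0.105]
side [250. 178.] [0.4464 0.0853 0.102 ] [0.452 0.101 0.106]
61
((485.9618835449219, 6.822376728057861), (10.791733741760254, 40.08045196533203), 89.12845611572266)
```

View pics/s8.png

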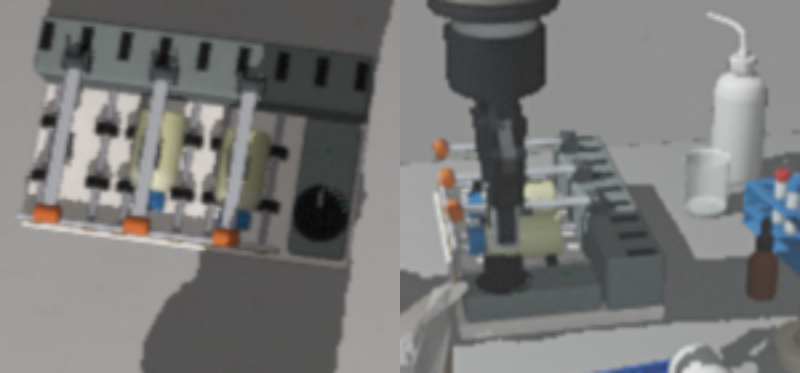

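All three grips are level, at z about .10, at (45,213), (135,226) and (227,238). Both yellow bottles lie under their arms and the dial is still off. Now the dial.

>>> {"api": "carry_out", "payload": {
  "deltas": [
    [0,0,-0.2,-0.5,5.1,0,0.45],
    [0,0,-0.2,-0.5,5.1,0,0.45],
    [0,0,-0.2,-0.5,5.1,0.5,0.45],
    [0,0,-0.3,-0.5,5.1,2,0.45],
    [0,0,0,0,0,3,0.45],
    [0,0,0,0,0,0,0.45],
    [0,0,0,0,0,0,0.45]
  ]
}}

```text
time: 53.18
eef_pos: [0.4852, 0.0116, 0.1485]
tcp_rot: [[-1.0, 0.011, 0.001], [0.011, 1.0, 0.0], [-0.001, 0.0, -1.0]]
ft_force: [0.1, 0.2, 0.5]
width: 0.453
finger_force: 0.0
```

```bash
python3 -c "
from h import *
plan([(.486,.0068,.1,179),(.486,.0068,.066,179)])"
```

```text
at [485.2  11.6 148.5] yaw 179.37 t 53.17 j7 58.0 F [0.1 0.2 0.5] w 0.453 tilt [0.001 0.   ]
-> (0.486, 0.0068, 0.1, 179)
   [0, 0, np.float64(0.4), -0.09, -0.48, 4.85]
-> (0.486, 0.0068, 0.066, 179)
   [0, 0, np.float64(-0.0), 0.0, 0.0, 3.4]
```

>>> {"api": "carry_out", "payload": {
  "deltas": [
    [0,0,0.3,-0.1,-0.45,4.8,0.45],
    [0,0,0,0,0,2.4,0.45],
    [0,0,0,0,0,1,0.45],
    [0,0,0,0,0,0,0.45],
    [0,0,0,0,0,0,0.2],
    [0,0,0,0,0,0,0],
    [0,0,0,0,0,0,0],
    [0,0,0,0,0,0,0]
  ],
  "squeeze": 30
}}

```text
time: 54.18
eef_pos: [0.4868, 0.0088, 0.0669]
tcp_rot: [[-1.0, 0.016, 0.002], [0.016, 1.0, 0.002], [-0.002, 0.002, -1.0]]
ft_force: [-3.0, 11.2, 8.0]
width: 0.116
finger_force: 34.8
```

>>> {"api": "carry_out", "payload": {
  "deltas": [
    [0,0,0,0,0,0,0],
    [0,0,0,0,0,0,0]
  ]
}}

```text
time: 54.42
eef_pos: [0.4868, 0.0088, 0.0669]
tcp_rot: [[-1.0, 0.015, 0.002], [0.015, 1.0, 0.002], [-0.002, 0.002, -1.0]]
ft_force: [-2.0, 11.7, 8.1]
width: 0.119
finger_force: 34.8
```

>>> {"api": "carry_out", "payload": {
  "deltas": [
    [0,0,7.5,0,0,0,0],
    [0,0,7.5,0,0,0,0],
    [0,0,7.5,0,0,0,0],
    [0,0,7.5,0,0,0,0],
    [0,0,7.5,0,0,0,0],
    [0,0,7.5,0,0,0,0],
    [0,0,7.5,0,0,0,0],
    [0,0,7.5,0,0,0,0]
  ]
}}

```text
time: 55.42
eef_pos: [0.4864, 0.0085, 0.0669]
tcp_rot: [[-0.483, 0.876, 0.002], [0.876, 0.483, 0.001], [0.0, 0.002, -1.0]]
ft_force: [-6.6, 9.3, 12.1]
width: 0.12
finger_force: 35.2
```

>>> {"api": "carry_out", "payload": {
  "deltas": [
    [0,0,0,0,0,0,0],
    [0,0,0,0,0,0,0],
    [0,0,0,0,0,0,0.4],
    [0,0,0,0,0,0,0.4],
    [0,0,0,0,0,-5,0.4],
    [0,0,0,0,0,-5,0.4],
    [0,0,0,3,-5,-4,0.4]
  ]
}}

```text
time: 56.3
eef_pos: [0.4363, 0.009, 0.2031]
tcp_rot: [[-0.485, 0.875, 0.003], [0.875, 0.485, 0.002], [0.001, 0.003, -1.0]]
ft_force: [-1.8, 0.4, 1.7]
width: 0.402
finger_force: 0.0
```

>>> {"api": "carry_out", "payload": {
  "deltas": [
    [0,0,0,-5,-3,0,0.4],
    [0,0,0,-5,-3,0,0.4],
    [0,0,0,-5,-3,0,0.4],
    [0,0,0,-5,-3,0,0.4],
    [0,0,0,0,0,0,0.4],
    [0,0,0,0,0,0,0.4]
  ]
}}

```text
time: 57.05
eef_pos: [0.4265, -0.2243, 0.2009]
tcp_rot: [[-0.485, 0.874, -0.0], [0.874, 0.485, 0.0], [0.0, 0.0, -1.0]]
ft_force: [0.6, 0.7, 0.8]
width: 0.397
finger_force: 0.0
```

```bash
python3 -c "
from h import *
print(st()[:2], st()[2]['time'])
c=snap('top');yellows(c);s=snap('side')
P=cloud(c); S=np.zeros((400,640),bool); S[222:258,286:318]=1
r=P[S&(P[...,2]>.075)&(P[...,2]<.09)]; print(len(r)); print(cv2.minAreaRect(r[:,:2].astype(np.float32)*1000)) if len(r)>10 else 0
for n,k in(('top',c),('side',s)):
  Q=cloud(k)
  for b,q,ce in blobs(mask(k,(3,120,80),(17,255,255)),8):
    r=Q[b]; r=r[(r[:,1]>.0)&(r[:,0]<.75)]
    if len(r)>4: print(n,np.median(r,0).round(4))
cv2.imwrite('pics/s9.png',np.hstack([cv2.resize(c['pixels'][160:300,180:330],(400,373),interpolation=2),cv2.resize(s['pixels'][100:320,230:430],(400,373))]))
"
```

```text
(array([ 0.42646729, -0.22433501,  0.20088111]), np.float64(119.01515275184805)) 57.05
[243. 216.] {'axis': np.float64(175.3129), 'z': np.float64(0.0606), 'e_lo': array([0.4922, 0.1828]), 'e_hi': array([0.5683, 0.1766]), 'len': np.float64(0.0763), 'rms': np.float64(0.0038)}
65
((485.7712707519531, 6.709421157836914), (11.21981430053711, 38.73565673828125), 30.302610397338867)
top [0.452  0.2679 0.1025]
top [0.4495 0.1802 0.1022]
top [0.4472 0.0927 0.1029]
side [0.4484 0.0844 0.0995]
```

View pics/s9.png

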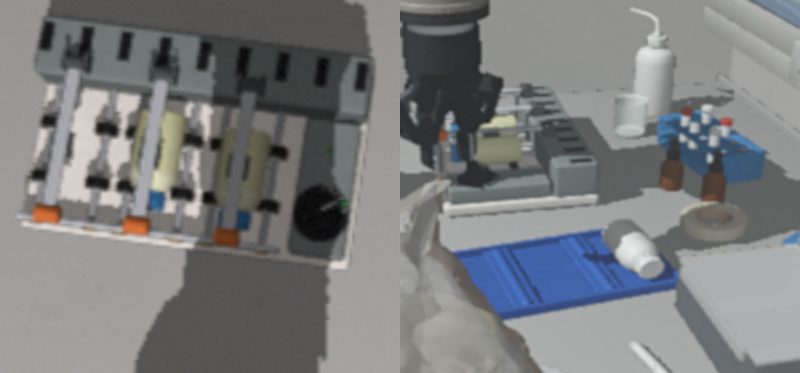

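The pointer at (330,207) now meets the green mark, with the bar at -59.7°, about 58° on the dial. Both yellow bottles are seated under level hold-downs, and the white one is in the far trough. The gripper is clear of everything, so I'm handing in.

```bash
python3 -c "
from station import workorder
print(workorder.sign_off())"
```

```text
the job is handed in; nothing more can be done
None
```

The job is handed in, though the hand-in returned no verdict: white bottle in the blue tray, both yellow bottles in the middle and right stations, all three hold-downs shut, dial at about 58° by the green mark, 57 s used; the right bottle sits about 7 mm off its station centre (15 mm allowed).

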